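Clear down the bench after a soap batch

TASK

Clear the bench after the soap batch by sorting what was left out: stand the two small dropper bottles upright in the free holes of the wooden bottle rack (one of them has been parked in the curing tray and blocks a bay), lay the two cut soap bars flat on the slatted curing tray, one in each bay so that they do not touch, and put the used powder scoop in the milky plastic washing-up bowl. Leave the stamp and the screw-capped bottle already in the rack standing where they are.

Things in the scene. Friction and masses are not known exactly. Their poses are not given: they have to be found in the camera images.
- dropper_1: small round amber dropper bottle with a black collar and rubber teat, standing upright loose on the bench. Glass body 31 mm diameter up to z 50, shoulder to z 61, collar and teat 20 mm diameter or less from there to its top at z 98. Origin: centre of its underside, z up along the bottle. Its twin is dropper_2; either may go in either free hole.
- dropper_2: the other amber dropper bottle, same shape and size as dropper_1; it stands parked on the slats of the curing tray, in the bay at the tray's y +49, and has to leave before a bar can lie there
- bar_1: cut cream soap bar, a loose block 72 (x) x 54 (y) x 30 (z) mm lying flat on the bench. Origin: centre of its underside, x along its length, z up. Either bar may go in either bay.
- bar_2: the other cut cream soap bar, 69 (x) x 51 (y) x 30 (z) mm, axes as bar_1
- scoop: loose peach plastic powder scoop standing on the bench: an open round cup 42 mm across and 26 mm tall whose axis is at x 0, y +18 mm, and a flat handle 10 mm wide at height z 19 to 25 that runs from the cup out to y -40 (79 mm over all). Origin: on the underside at the middle of the overall length, z up.
- bottle_rack: pale wooden rack, fixed, 78 (x) x 216 (y) mm. Origin: centre of its underside, z up. Base board whose top, on which the bottles stand, is at z 10; above it a board whose top is at z 42 with three round through holes of 48 mm diameter at x 0 and y -64, 0 and +64; end cheeks 10 mm thick up to z 50. The middle hole (y 0) holds the brown_bottle, the two outer holes are free.
- curing_tray: low slatted wooden tray, fixed, 86 (x) x 202 (y) mm. Origin: centre of its underside, z up. The slats' top is at z 14; a rail 6 mm thick with its top at z 22 runs all round, and a divider of the same size across the middle (y 0). This leaves two bays, each 74 (x) x 92 (y) mm, centred at x 0, y -49 and x 0, y +49; a bar lies in a bay with its length along the tray's y.
- wash_bowl: round milky plastic bowl, fixed, rim 165 mm across at z 55, flat inner floor about 116 mm across at z 3, sides sloping outward. Origin: centre of its underside, z up. (In the room: a cooker hood hangs over the back of the bench: its lower front edge is at world x 0.61, z 0.46, from y -0.40 to y +0.20, so keep the arm's wrist in front of it when swinging from side to side.)
- brown_bottle: amber bottle with a plain black screw cap, 36 mm diameter, 100 mm tall, standing loose in the middle hole of the bottle_rack; it stays there. Origin: centre of its underside, z up.
- stamp: turned wooden soap stamp, 39 mm diameter, 60 mm tall, standing loose on the bench among the things; leave it standing there. Origin: centre of its underside, z up.

How it is judged (in metres and radians):
At the end, for the whole second after the job is handed in: Droppers upright (0.12 rad) on the rack's base, each in a hole; bars flat (0.08 rad) on the slats, one per bay, within 14 mm of its centre across and 16 mm along the tray; scoop in the bowl, middle within 50 mm of centre, under 30 mm high; all at rest; stamp and brown bottle standing (x of dropper_1 in the frame of bottle_rack between -0.014 and 0.014 m and y of dropper_1 in the frame of bottle_rack between -0.08 and 0.08 m and z of dropper_1 in the frame of bottle_rack between 0.006 and 0.015 m and angle between each of dropper_1, dropper_2's own z axis and vertical below 0.12 rad and x of dropper_2 in the frame of bottle_rack between -0.014 and 0.014 m and y of dropper_2 in the frame of bottle_rack between -0.08 and 0.08 m and z of dropper_2 in the frame of bottle_rack between 0.006 and 0.015 m and x of bar_1 in the frame of curing_tray between -0.014 and 0.014 m and z of bar_1 in the frame of curing_tray between 0.011 and 0.018 m and angle between each of bar_1, bar_2's own z axis and vertical below 0.08 rad and x of bar_2 in the frame of curing_tray between -0.014 and 0.014 m and z of bar_2 in the frame of curing_tray between 0.011 and 0.018 m and ((y of bar_1 in the frame of curing_tray between 0.035 and 0.067 m and y of bar_2 in the frame of curing_tray between -0.067 and -0.035 m) or (y of bar_1 in the frame of curing_tray between -0.067 and -0.035 m and y of bar_2 in the frame of curing_tray between 0.035 and 0.067 m)) and horizontal distance between scoop and wash_bowl below 0.05 m and z of scoop in the frame of wash_bowl below 0.03 m and linear speed of each of dropper_1, dropper_2, bar_1, bar_2, scoop below 0.02 m/s and angle between each of stamp, brown_bottle's own z axis and vertical below 0.3 rad); the robot touches nothing.
It fails at once if the stamp is knocked over or shifted by more than 30 mm (angle between stamp's own z axis and vertical above 0.5 rad or distance of stamp from where it was at the start of the episode above 0.03 m).
It fails at once if the screw-capped bottle is knocked or taken out of its hole (moved more than 30 mm) (angle between brown_bottle's own z axis and vertical above 0.5 rad or distance of brown_bottle from where it was at the start of the episode above 0.03 m).
It also fails if it takes over 141 s, if anything falls off the work surface, if the arm or the gripper's body presses on something with over 40 N, if the wrist force passes 120 N, or if a joint passes its speed limit or range.

ROBOT

A 6-joint arm with a two-finger parallel gripper is mounted at the origin on a cart in front of the work surface, level with it; the furniture and walls round the work are solid. World frame = base frame: x ahead of the robot, y to its left, z up, the work surface at z = 0. Lengths are in mm, angles in rad, forces in N, time in s.
With the tool pointing down it reaches from about 275 to 750 mm from the base axis. Payload 10.2 kg.
Tool frame: the origin (TCP) lies midway between the tips of the shut fingers; the grasp point (between the pads) lies 19 mm behind it (ctrl.hold_point_z is the distance from the TCP to the grasp point, in mm); z points along the fingers, y is the direction in which the jaws open and shut (so a half turn about z gives the same grasp; the last joint's range is limited). The gripper opens to 85 mm and grips with 20 to 120 N. Pads are 22 mm wide; open, the fingers measure 114 mm over their backs; the gripper's body (76 mm by 85 mm) begins 54 mm behind the grasp point. The pads swing forward as they close: fully open they stand 13 mm farther back than shut.
Start: joints at [-0.223, 0.313, 1.498, -0, 1.331, -0.223], TCP at [525.006, -0.013, 208.594] pointing down, gripper open.
Joint ranges: [-2.94, 2.94], [-0.97, 2.17], [0.19, 2.56], [-1.23, 4.37], [0.02, 3.11], [-2.88, 2.88]. Speed limits (rad/s): [2.39, 2.39, 3.01, 3.14, 3.14, 3.14].

INTERFACE

Orientations are given as a unit quaternion [w, x, y, z].
In Python, from rig import ctrl, capture, get_calibration, ticket, search_frame, outline_of gives the robot as it stands. The module is installed in compiled form; this text tells all that it offers.
- The arm moves only by the tool servo_tool, never from a script. Its argument "motion" is a list of rows, each an object with "dr": the turn, a rotation vector about the tool's x, y, z in units of 10 degrees (1.0 is 10 degrees), a list of three; "delta_pos": the shift along the tool's x, y, z in units of 50 mm (1.0 is 50 mm), a list of three; "hand": the opening, from 0 (shut) to 1 (fully open). In form: [{"dr": [ax, ay, az], "delta_pos": [x, y, z], "hand": hand}, ...]. A call has 1 to 20 rows; each row shifts and turns the pose as measured when the row begins, along the tool's axes as they then stand; what a row does not reach is not made up. A row lasts 1/8 s, in which the tool goes at most 62.5 mm and 10.7 degrees, less where a joint would pass 70% of its speed; a pose out of reach is approached as far as the arm can. A call is refused whole if a number of a shift passes 1 or a number of a turn 1, either way. A call with a gripper value outside its range is refused whole. The fingers move at their own pace and stop on an object; "squeeze" is the grip in N (left out, the last holds). Time passes only in rows, so rows that do not move let the fingers close. It gives the time, the measured TCP pose, the force and the opening at its end, in the units of the state.
- ctrl.sense(): the state, without advancing time (a new reading comes with each control period).
- capture(name): name is "scene" or "side" or "wrist"; returns (picture, depth): 420x560x3 uint8, red, green, blue; 420x560 float32, mm along the optical axis (not along the pixel's ray), 0 where there is no reading.
- get_calibration(name): a dict with "camera_matrix" (3x3 intrinsics, pixels), "distortion" ([k1, k2, p1, p2, k3] as OpenCV has them; the pictures are not rectified), "T" (4x4, takes a point from camera to world coordinates). Camera axes: x right, y down, z forward; pixel columns grow to the right and rows downward; lengths in mm; the calibration is good to about 2 mm. A picture is of the moment at which its call begins: read the wrist's pose just before it. get_calibration takes no time and is no camera call; for the wrist camera it gives the pose at the moment of the call.
- ticket.finish_job(): hands the job in, once; it reports no verdict.
Trained networks look in the newest picture that a camera, given by its name, has taken for a name from the list of things; names that differ only in an ending like _2 or _b are one class to them, and where a whole thing is asked for, a point or a joint stands for the part that bears it (a point fixed in the world has none). Each returns a list of dicts, best first, with "score" (0 to 1); they miss things now and then, are a little off and sometimes report something else, mostly with a low value. They report only what shows in the picture. A call takes as long as a camera call.
- search_frame(camera, label): "bbox" ([left, top, right, bottom] in pixels, round what is visible of it).
- outline_of(camera, label): "pixels" (420x560 bool, what is visible of it) and "bbox" ([left, top, right, bottom] in pixels, round what is visible of it).
The state is a dict: "time_s": time; "joints": joint angles; "dq": joint speeds; "tau": joint torques, N m; "eef_pos": TCP position; "ee_rot": TCP orientation; "force": force on the tool from outside, world axes, zero at the start; "wrist_torque": the same for the moment, N m; "grip_width": opening from 0.0 (shut) to 1.0 (fully open).
Only numpy, scipy, OpenCV 4.12 (cv2) and the standard library are available. Lean on these libraries where they do the work, as an engineer would, in place of code of your own. Each camera call takes 0.05 s, during which the arm holds its last target.

## Working session

There is one attempt and no reset: what is moved stays moved. The work goes in short steps, Python scripts to look and compute and a tool call to move; the robot and the scene stay as the last step left them, time stands still between calls to the robot, and variables do not carry over. Pictures are saved under pics/ and viewed, and the job is handed in when it is done.

Besides the shell and the picture viewer there is one more tool, called by a JSON object that holds its "name" and its "arguments". servo_tool: Moves the arm, as the interface text tells. Its arguments: {"type":"object","properties":{"motion":{"type":"array"},"squeeze":{"type":"number"}},"required":["motion"]}

```bash
mkdir -p pics; cat > h.py <<'E'
import numpy as np, cv2
from rig import ctrl, capture, get_calibration, ticket, search_frame, outline_of
def snap(cam,fn):
    c=get_calibration(cam); p,d=capture(cam); cv2.imwrite('pics/'+fn,p[:,:,::-1]); return p,d,c
def cloud(d,c):
    K=np.array(c['camera_matrix']);D=np.array(c['distortion']);T=np.array(c['T'])
    h,w=d.shape;u,v=np.meshgrid(np.arange(w),np.arange(h))
    q=cv2.undistortPoints(np.stack([u,v],-1).reshape(-1,1,2).astype(np.float64),K,D).reshape(h,w,2)
    P=np.concatenate([q*d[...,None],d[...,None]],-1)
    return P@T[:3,:3].T+T[:3,3]
E
python3 - <<'E'
from h import *
s=ctrl.sense();print(s, ctrl.hold_point_z)
for n in ['scene','side','wrist']:
    p,d,c=snap(n,n+'0.png');np.savez(n+'0.npz',p=p,d=d,X=cloud(d,c));print(n,np.array(c['T']).round(3).tolist(),np.array(c['camera_matrix']).round(1).tolist())
    for l in ['dropper_1','bar_1','scoop','bottle_rack','curing_tray','wash_bowl','brown_bottle','stamp']:
        print(n,l,[(np.round(r['bbox']).tolist(),round(r['score'],2)) for r in search_frame(n,l)][:4])
E
```

```text
{'time_s': 0.0, 'joints': array([-2.23373599e-01,  3.13449456e-01,  1.49843453e+00,  3.63001675e-05,
        1.33097811e+00, -2.23417650e-01]), 'dq': array([ 0.0009644 ,  0.0009993 , -0.00196644, -0.00059574,  0.00292149,
        0.00086608]), 'tau': array([-5.78409599e-04, -4.12261176e+01, -2.59742296e+01, -3.58453699e-04,
        4.11797926e-03, -1.23038126e-05]), 'eef_pos': array([5.24723495e+02, 7.45592468e-02, 2.08036327e+02]), 'ee_rot': array([-5.46487982e-04,  7.07094121e-01,  7.07119156e-01, -3.23314724e-04]), 'force': array([-0.50352309, -0.35789757, -0.15163367]), 'wrist_torque': array([ 0.06650039, -0.00644695, -0.00376941]), 'grip_width': 1.0002813699460011} 18.700000000000003
scene [[-0.487, -0.495, 0.72, -593.534], [-0.873, 0.295, -0.387, 593.86], [-0.021, -0.817, -0.576, 896.3], [0.0, 0.0, 0.0, 1.0]] [[544.4, 0.0, 279.5], [0.0, 544.4, 205.5], [0.0, 0.0, 1.0]]
scene dropper_1 [([310.0, 172.0, 328.0, 204.0], 0.69), ([201.0, 243.0, 214.0, 278.0], 0.61)]
scene bar_1 [([175.0, 222.0, 204.0, 249.0], 0.67), ([126.0, 226.0, 153.0, 248.0], 0.59)]
scene scoop [([143.0, 262.0, 17
[... 835 characters left out ...]
232.0, 165.0, 258.0, 184.0], 0.36)]
side wash_bowl [([311.0, 261.0, 373.0, 307.0], 0.97)]
side brown_bottle [([261.0, 176.0, 268.0, 196.0], 0.49)]
side stamp [([268.0, 166.0, 277.0, 183.0], 0.41)]
wrist [[1.0, 0.0, -0.001, 525.617], [-0.0, -0.958, -0.287, 73.387], [-0.001, 0.287, -0.958, 374.452], [0.0, 0.0, 0.0, 1.0]] [[292.5, 0.0, 280.9], [0.0, 292.5, 211.5], [0.0, 0.0, 1.0]]
wrist dropper_1 [([230.0, 250.0, 259.0, 306.0], 0.69)]
wrist bar_1 []
wrist scoop []
wrist bottle_rack [([225.0, 0.0, 301.0, 201.0], 0.89)]
wrist curing_tray [([208.0, 213.0, 286.0, 352.0], 0.8)]
wrist wash_bowl []
wrist brown_bottle [([242.0, 82.0, 277.0, 120.0], 0.73)]
wrist stamp [([333.0, 1.0, 371.0, 21.0], 0.87)]
```

View pictures.

View pics/scene0.png

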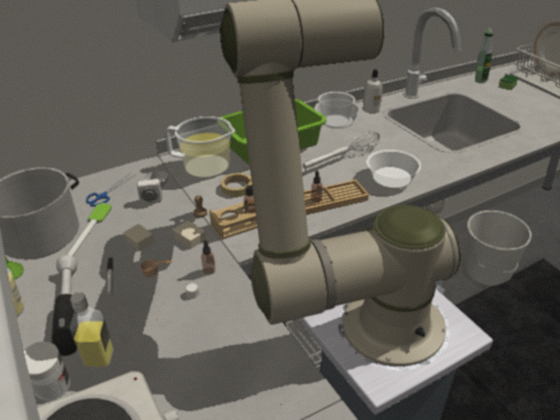

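View pics/side0.png

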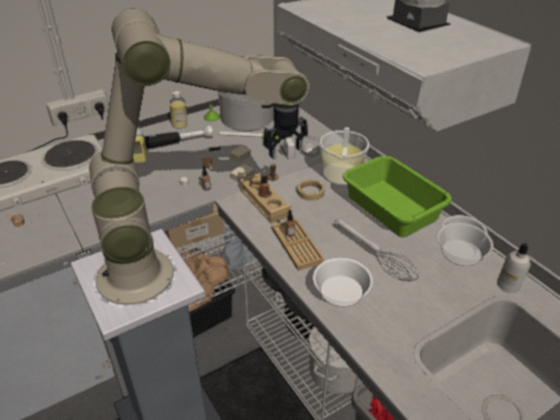

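View pics/wrist0.png

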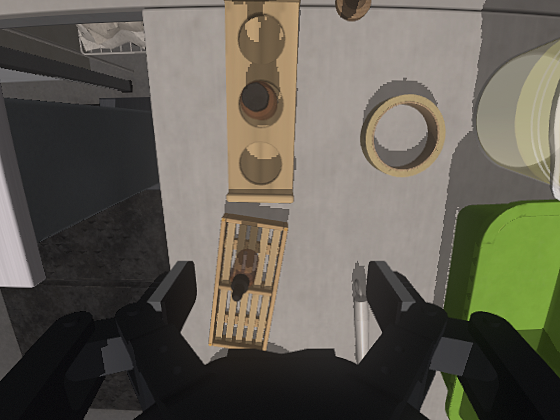

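```bash
python3 - <<'E'
import numpy as np
B={'scene':dict(drop2=[310,172,328,204],drop1=[201,243,214,278],barA=[175,222,204,249],barB=[126,226,153,248],scoop=[143,262,171,276],stamp=[192,198,206,218],bowl=[365,150,422,188],cyl=[183,283,200,299]),
'side':dict(drop1=[202,166,208,188],barA=[231,164,256,181],barB=[230,147,246,161],scoop=[199,159,212,170],tray=[273,220,325,270],bowl=[311,261,373,307],stamp=[268,166,277,183]),
'wrist':dict(rack=[225,0,301,201],tray=[208,213,286,352])}
for cam in B:
    X=np.load(cam+'0.npz')['X']
    for k,(a,b,c,d) in B[cam].items():
        P=X[b:d+1,a:c+1].reshape(-1,3);P=P[(P[:,2]>8)&(P[:,2]<150)]
        if len(P)==0: print(cam,k,'none');continue
        print(cam,k,len(P),np.percentile(P,[3,50,97],axis=0).round(0).tolist())
# grid top edges from wrist
X=np.load('wrist0.npz')['X']
m=(X[...,2]>5)&(X[...,2]<60)
print('surface z',np.median(X[100:300,310:350,2]))
E
```

```text
scene drop2 447 [[452.0, -152.0, 12.0], [471.0, -100.0, 33.0], [511.0, -85.0, 102.0]]
scene drop1 324 [[353.0, 266.0, 10.0], [360.0, 282.0, 48.0], [371.0, 293.0, 89.0]]
scene barA 527 [[369.0, 241.0, 10.0], [500.0, 275.0, 29.0], [542.0, 301.0, 78.0]]
scene barB 443 [[533.0, 366.0, 10.0], [558.0, 395.0, 29.0], [598.0, 420.0, 33.0]]
scene scoop 167 [[416.0, 374.0, 9.0], [430.0, 405.0, 17.0], [457.0, 424.0, 27.0]]
scene stamp 176 [[585.0, 191.0, 9.0], [596.0, 209.0, 23.0], [607.0, 222.0, 60.0]]
scene bowl 1365 [[402.0, -447.0, 9.0], [494.0, -387.0, 36.0], [549.0, -302.0, 58.0]]
scene cyl 146 [[299.0, 331.0, 9.0], [307.0, 344.0, 23.0], [326.0, 356.0, 27.0]]
side drop1 136 [[354.0, 258.0, 12.0], [363.0, 269.0, 49.0], [380.0, 283.0, 94.0]]
side barA 332 [[471.0, 182.0, 11.0], [506.0, 254.0, 28.0], [547.0, 298.0, 50.0]]
side barB 181 [[534.0, 359.0, 10.0], [560.0, 386.0, 26.0], [594.0, 414.0, 32.0]]
side scoop 95 [[361.0, 273.0, 9.0], [428.0, 392.0, 20.0], [451.0, 429.0, 95.0]]
side tray 1343 [[422.0, -301.0, 9.0], [468.0, -159.0, 17.0], [518.0, -53.0, 64.0]]
side bowl 1429 [[402.0, -447.0, 9.0], [492.0, -347.0, 35.0], [550.0, -297.0, 57.0]]
side stamp 95 [[583.0, 186.0, 9.0], [596.0, 198.0, 23.0], [611.0, 211.0, 56.0]]
wrist rack 13920 [[469.0, -4.0, 10.0], [504.0, 100.0, 42.0], [539.0, 189.0, 110.0]]
wrist tray 7014 [[430.0, -239.0, 9.0], [479.0, -117.0, 16.0], [523.0, -46.0, 91.0]]
surface z 0.6400298677015428
```

```bash
python3 - <<'E'
import numpy as np,cv2
X=np.load('wrist0.npz')['X']
def top(lo,hi,box,lab):
    a,b,c,d=box
    P=X[b:d,a:c].reshape(-1,3);P=P[(P[:,2]>lo)&(P[:,2]<hi)]
    r=cv2.minAreaRect(P[:,:2].astype(np.float32));print(lab,len(P),r, np.median(P[:,2]));print(cv2.boxPoints(r).round(1).tolist())
top(36,58,[215,0,310,215],'rack');top(16,27,[200,205,295,365],'tray rail'); top(10,27,[200,205,295,365],'tray')
E
```

```text
rack 9257 ((503.3879699707031, 90.47730255126953), (208.27114868164062, 77.2669448852539), 88.49838256835938) 42.564961087308916
[[462.0, -12.600000381469727], [539.2999877929688, -14.600000381469727], [544.7000122070312, 193.60000610351562], [467.5, 195.60000610351562]]
tray rail 2183 ((476.452880859375, -145.18820190429688), (202.56057739257812, 86.90135192871094), 80.53959655761719) 22.304280917631502
[[416.8999938964844, -237.89999389648438], [502.70001220703125, -252.1999969482422], [536.0, -52.400001525878906], [450.20001220703125, -38.099998474121094]]
tray 5736 ((476.40618896484375, -145.1631317138672), (202.54998779296875, 86.91082763671875), 80.57286071777344) 15.293422865785061
[[416.8999938964844, -238.0], [502.70001220703125, -252.1999969482422], [535.9000244140625, -52.400001525878906], [450.1000061035156, -38.099998474121094]]
```

{"name": "servo_tool", "arguments": {"motion": [{"dr": [0,0,0],"delta_pos": [0.95,-0.16,-0.15],"hand": 1},{"dr": [0,0,0],"delta_pos": [0.95,-0.16,-0.15],"hand": 1},{"dr": [0,0,0],"delta_pos": [0.95,-0.16,-0.15],"hand": 1},{"dr": [0,0,0],"delta_pos": [0.95,-0.16,-0.15],"hand": 1},{"dr": [0,0,0],"delta_pos": [0.95,-0.16,-0.15],"hand": 1},{"dr": [0,0,0],"delta_pos": [0.95,-0.16,-0.15],"hand": 1},{"dr": [0,0,0],"delta_pos": [0.95,-0.16,-0.15],"hand": 1},{"dr": [0,0,0],"delta_pos": [0,0,0],"hand": 1}]}}

```text
time_s: 2.35
eef_pos: [467.5, 342.6, 262.6]
ee_rot: [-0.0, 0.708, 0.706, 0.0]
force: [0.2, -0.1, 0.3]
grip_width: 1.001
```

```bash
python3 - <<'E'
from h import *
s=ctrl.sense();print(s['time_s'],s['eef_pos'],s['ee_rot'])
p,d,c=snap('wrist','wrist1.png');np.savez('wrist1.npz',p=p,d=d,X=cloud(d,c))
for l in ['dropper_1','bar_1','scoop','bottle_rack','brown_bottle','stamp']:
        print(l,[(np.round(r['bbox']).tolist(),round(r['score'],2)) for r in search_frame('wrist',l)][:4])
E
```

```text
2.35 [467.50580933 342.56051929 262.57775767] [-6.73035802e-05  7.07946147e-01  7.06266296e-01  4.10364426e-04]
dropper_1 [([200.0, 208.0, 227.0, 242.0], 0.91)]
bar_1 [([328.0, 116.0, 386.0, 165.0], 0.77), ([282.0, 198.0, 342.0, 254.0], 0.58)]
scoop [([245.0, 116.0, 276.0, 171.0], 0.81), ([294.0, 323.0, 318.0, 349.0], 0.62), ([280.0, 263.0, 336.0, 351.0], 0.46)]
bottle_rack [([278.0, 264.0, 334.0, 350.0], 0.58)]
brown_bottle [([291.0, 324.0, 316.0, 351.0], 0.71)]
stamp [([352.0, 248.0, 381.0, 272.0], 0.59)]
```

View pics/wrist1.png

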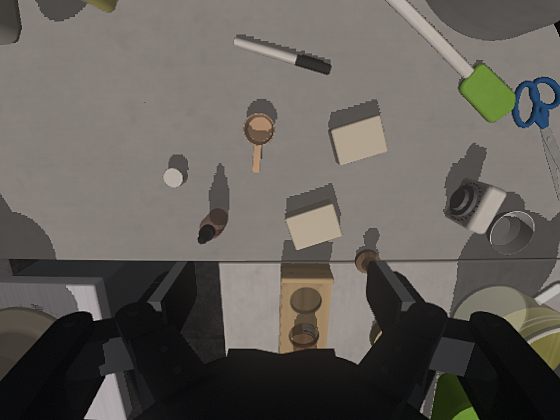

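```bash
cat >> h.py <<'E'
def rect(X,box,lo,hi,lab):
    a,b,c,d=box
    P=X[b:d,a:c].reshape(-1,3);P=P[(P[:,2]>lo)&(P[:,2]<hi)]
    r=cv2.minAreaRect(P[:,:2].astype(np.float32))
    bp=cv2.boxPoints(r); e=bp[1]-bp[0]; f=bp[2]-bp[1]; L=e if np.hypot(*e)>np.hypot(*f) else f
    print(lab,len(P),'c',np.round(r[0],1),'size',np.round(r[1],1),'long axis deg',round(float(np.degrees(np.arctan2(L[1],L[0]))%180),1),'z',np.percentile(P[:,2],[2,50,98]).round(1)); return P
E
python3 - <<'E'
from h import *
X=np.load('wrist1.npz')['X']
rect(X,[322,100,395,175],26,40,'barB'); rect(X,[278,185,345,258],26,40,'barA')
P=rect(X,[238,105,282,178],16,40,'scoop')
rect(X,[238,105,282,178],5,40,'scoopall')
cup=X[105:147,238:282].reshape(-1,3);cup=cup[cup[:,2]>20];print(cv2.minEnclosingCircle(cup[:,:2].astype(np.float32)))
for nm,bx in (('drop',[195,203,232,245]),('stamp',[348,244,384,275])):
  Q=X[bx[1]:bx[3],bx[0]:bx[2]].reshape(-1,3)
  for lo,hi in ((5,20),(20,45),(45,60),(65,85),(85,105)):
    q=Q[(Q[:,2]>lo)&(Q[:,2]<hi)]
    if len(q)>5: print(nm,lo,hi,len(q),q.min(0).round(),q.max(0).round(),cv2.minEnclosingCircle(q[:,:2].astype(np.float32)))
P=rect(X,[270,258,340,352],39,47,'racktop')
P=rect(X,[270,258,340,352],47,60,'cheek')
# hole centre: low points in hole
Q=X[280:318,285:330].reshape(-1,3);q=Q[(Q[:,2]<30)];print('hole',cv2.minEnclosingCircle(q[:,:2].astype(np.float32)))
X0=np.load('wrist0.npz')['X']
for bx in ([230,5,290,75],[233,135,290,190]):
    Q=X0[bx[1]:bx[3],bx[0]:bx[2]].reshape(-1,3);q=Q[(Q[:,2]<36)];print('hole0',cv2.minEnclosingCircle(q[:,:2].astype(np.float32)))
Q=X0[213:305,208:286].reshape(-1,3);
for lo,hi in ((28,45),(45,60),(65,85),(88,105)):
    q=Q[(Q[:,2]>lo)&(Q[:,2]<hi)]; print('d2',lo,hi,len(q),q.min(0).round(),q.max(0).round(),cv2.minEnclosingCircle(q[:,:2].astype(np.float32)))
E
```

```text
barB 1906 c [572.4 395.8] size [67.6 50.7] long axis deg 16.9 z [28.  30.  31.6]
barA 1747 c [514.9 273.2] size [72.6 54.6] long axis deg 18.9 z [28.1 30.5 32.2]
scoop 395 c [438.1 390.6] size [77.5 38.8] long axis deg 89.4 z [16.8 24.1 26.9]
scoopall 551 c [438.1 390.6] size [77.5 38.8] long axis deg 89.4 z [ 5.2 22.8 26.8]
((444.30364990234375, 410.8203125), 26.157026290893555)
drop 5 20 66 [364. 271.   5.] [386. 295.  20.] ((373.7167663574219, 281.8528137207031), 14.848169326782227)
drop 20 45 121 [361. 270.  20.] [387. 295.  45.] ((371.95440673828125, 280.12103271484375), 15.569998741149902)
drop 45 60 217 [357. 266.  45.] [387. 296.  60.] ((371.5958251953125, 280.46917724609375), 15.232585906982422)
drop 65 85 156 [361. 270.  65.] [380. 290.  85.] ((370.8864440917969, 280.19775390625), 9.884442329406738)
drop 85 105 88 [365. 276.  85.] [376. 286.  99.] ((370.6415100097656, 280.6901550292969), 5.719947814941406)
stamp 5 20 290 [585. 188.   5.] [624. 226.  20.] ((604.7807006835938, 207.3560333251953), 19.704374313354492)
stamp 20 45 63 [594. 201.  20.] [611. 218.  45.] ((602.26617
[... 163 characters left out ...]
 [108.7  76.2] long axis deg 88.9 z [47.4 50.7 58.9]
hole ((520.4306030273438, 127.31346130371094), 42.13303756713867)
hole0 ((502.9244689941406, 165.1250457763672), 25.588478088378906)
hole0 ((499.77471923828125, 28.0980167388916), 25.52751350402832)
d2 28 45 136 [ 467. -102.   28.] [495. -84.  45.] ((480.61114501953125, -96.31463623046875), 15.009809494018555)
d2 45 60 131 [ 466. -103.   45.] [495. -84.  60.] ((480.04888916015625, -97.96772766113281), 14.987344741821289)
d2 65 85 318 [ 465. -109.   65.] [494. -84.  85.] ((479.6405334472656, -98.777587890625), 14.969697952270508)
d2 88 105 192 [ 470. -107.   88.] [489. -89. 105.] ((479.7427673339844, -98.72865295410156), 10.062427520751953)
```

{"name": "servo_tool", "arguments": {"motion": [{"dr": [0,0,0],"delta_pos": [-0.31,-0.48,0.56],"hand": 0.85},{"dr": [0,0,0],"delta_pos": [-0.31,-0.48,0.56],"hand": 0.85},{"dr": [0,0,0],"delta_pos": [-0.31,-0.48,0.56],"hand": 0.85},{"dr": [0,0,0],"delta_pos": [-0.31,-0.48,0.56],"hand": 0.85},{"dr": [0,0,0],"delta_pos": [0,0,0],"hand": 0.85},{"dr": [0,0,0],"delta_pos": [0,0,0],"hand": 0.85}]}}

```text
time_s: 3.45
eef_pos: [371.5, 273.4, 148.2]
ee_rot: [0.001, 0.712, 0.702, 0.002]
force: [-0.1, -0.3, -0.5]
grip_width: 0.852
```

{"name": "servo_tool", "arguments": {"motion": [{"dr": [0,0,0],"delta_pos": [0.14,0,0.2],"hand": 0.85},{"dr": [0,0,0],"delta_pos": [0,0,0.6],"hand": 0.85},{"dr": [0,0,0],"delta_pos": [0,0,0.6],"hand": 0.85},{"dr": [0,0,0],"delta_pos": [0,0,0.6],"hand": 0.85},{"dr": [0,0,0],"delta_pos": [0,0,0.2],"hand": 0.85},{"dr": [0,0,0],"delta_pos": [0,0,0],"hand": 0.85}]}}

```text
time_s: 4.2
eef_pos: [377.6, 284.8, 36.2]
ee_rot: [0.002, 0.712, 0.702, 0.006]
force: [0.1, 0.1, -0.0]
grip_width: 0.851
```

{"name": "servo_tool", "arguments": {"motion": [{"dr": [0,0,0],"delta_pos": [-0.09,-0.13,0.04],"hand": 0.85},{"dr": [0,0,0],"delta_pos": [0,0,0],"hand": 0.85}]}}

```text
time_s: 4.45
eef_pos: [371.5, 280.7, 35.5]
ee_rot: [0.003, 0.712, 0.702, 0.007]
force: [1.0, -0.0, 0.0]
grip_width: 0.847
```

```bash
cat >> h.py <<'E'
from scipy.spatial.transform import Rotation as R
def go(x,y,z,yaw=None,info=True):
    """print tool-frame delta (units of 50mm) and dr (10deg) to the wanted pose tool-down, jaw axis at yaw deg"""
    s=ctrl.sense();q=s['ee_rot'];r=R.from_quat([q[1],q[2],q[3],q[0]]);p=np.array(s['eef_pos'])
    d=r.inv().apply(np.array([x,y,z])-p)/50
    M=r.as_matrix();cur=np.degrees(np.arctan2(M[1,1],M[0,1]))
    if yaw is None: yaw=cur
    t=np.radians(yaw);Y=np.array([np.cos(t),np.sin(t),0]);Z=np.array([0,0,-1.]);W=np.column_stack([np.cross(Y,Z),Y,Z])
    dr=np.degrees((r.inv()*R.from_matrix(W)).as_rotvec())/10
    print('t',round(float(s['time_s']),2),'pos',p.round(1),'yaw',round(float(cur),1),'tilt',round(float(np.degrees(np.arccos(-M[2,2]))),2),'grip',round(float(s['grip_width']),3),'delta',d.round(3),'dr',dr.round(3),'j6',round(float(s['joints'][5]),2))
E
python3 - <<'E'
from h import *
go(371.3,280.5,34,0)
p,d,c=snap('wrist','wrist2.png');X=cloud(d,c)
E
```

```text
t 4.45 pos [371.5 280.7  35.5] yaw -0.8 tilt 0.86 grip 0.847 delta [-0.004 -0.005  0.03 ] dr [ 0.078 -0.035 -0.079] j6 0.41
```

View pics/wrist2.png

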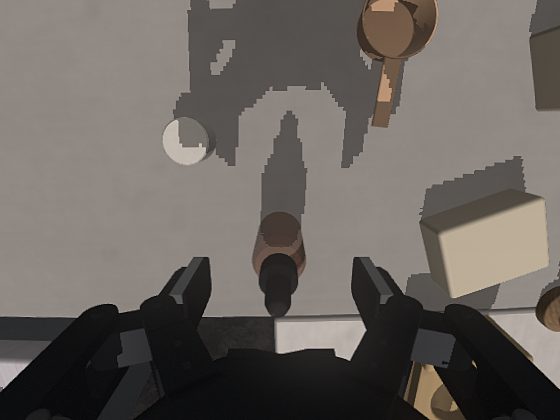

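The bottle (px ~278,260) stands centred between the open jaws. Fix the small tilt and close.

{"name": "servo_tool", "arguments": {"motion": [{"dr": [0.08,-0.03,-0.08],"delta_pos": [0,0,0],"hand": 0.85},{"dr": [0,0,0],"delta_pos": [0,0,0],"hand": 0},{"dr": [0,0,0],"delta_pos": [0,0,0],"hand": 0},{"dr": [0,0,0],"delta_pos": [0,0,0],"hand": 0},{"dr": [0,0,0],"delta_pos": [0,0,0],"hand": 0},{"dr": [0,0,0],"delta_pos": [0,0,0],"hand": 0},{"dr": [0,0,0],"delta_pos": [0,0,0],"hand": 0}], "squeeze": 35}}

```text
time_s: 5.38
eef_pos: [372.5, 281.1, 36.6]
ee_rot: [-0.0, 0.707, 0.707, 0.001]
force: [-0.2, -0.4, 1.4]
grip_width: 0.206
```

```bash
python3 - <<'E'
from h import *
go(371.3,280.5,150,0)
E
```

```text
t 5.38 pos [372.5 281.1  36.6] yaw 0.1 tilt 0.1 grip 0.206 delta [-0.009 -0.022 -2.267] dr [ 0.005 -0.009  0.006] j6 0.39
```

```bash
python3 - <<'E'
from h import *
p,d,c=snap('wrist','wrist3.png');go(371.3,280.5,150,0)
E
```

```text
t 5.42 pos [372.5 281.1  36.6] yaw 0.1 tilt 0.1 grip 0.207 delta [-0.009 -0.021 -2.267] dr [ 0.005 -0.009  0.006] j6 0.39
```

View pics/wrist3.png

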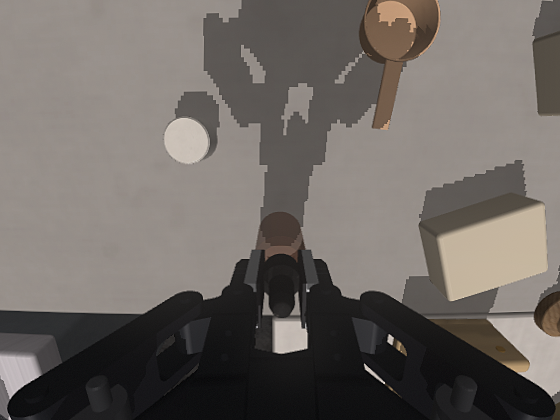

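```bash
python3 - <<'E'
from h import *
p,d,c=snap('wrist','wrist3b.png');X=cloud(d,c)
for v in (225,240,250,256,262,270,280):
  print(v,[(u,X[v,u].round().astype(int).tolist()) for u in (238,248,256,264,280,300,308,316)])
E
```

```text
225 [(238, [342, 284, 0]), (248, [349, 284, 0]), (256, [355, 284, 0]), (264, [362, 292, 24]), (280, [372, 295, 34]), (300, [387, 284, 2]), (308, [393, 284, 0]), (316, [399, 284, 1])]
240 [(238, [341, 272, 0]), (248, [349, 272, 0]), (256, [357, 284, 29]), (264, [364, 292, 51]), (280, [372, 294, 54]), (300, [384, 289, 43]), (308, [393, 272, 1]), (316, [399, 272, 1])]
250 [(238, [341, 264, 0]), (248, [348, 264, 1]), (256, [360, 293, 65]), (264, [364, 289, 57]), (280, [372, 291, 60]), (300, [383, 293, 65]), (308, [387, 292, 63]), (316, [399, 264, 1])]
256 [(238, [341, 259, 0]), (248, [348, 259, 1]), (256, [361, 292, 71]), (264, [364, 288, 61]), (280, [373, 290, 66]), (300, [382, 293, 73]), (308, [386, 292, 71]), (316, [400, 259, 1])]
262 [(238, [351, 288, 69]), (248, [358, 292, 78]), (256, [361, 293, 78]), (264, [364, 285, 62]), (280, [373, 289, 72]), (300, [382, 293, 78]), (308, [386, 293, 78]), (316, [390, 289, 70])]
270 [(238, [353, 289, 79]), (248, [358, 293, 86]), (256, [362, 292, 86]), (264, [365, 286, 73]), (280, [373, 287, 76]), (300, [382, 291, 83]), (308, [385, 293, 86]), (316, [390, 288, 78])]
280 [(238, [354, 288, 87]), (248, [359, 292, 94]), (256, [363, 292, 95]), (264, [365, 282, 76]), (280, [373, 285, 82]), (300, [382, 287, 85]), (308, [384, 293, 95]), (316, [388, 292, 94])]
```

```bash
python3 - <<'E'
from h import *
X=np.load('wrist1.npz')['X']
m=(X[...,2]>150)&(X[...,2]<400)
P=X[m];print(P[:,2].min(), np.percentile(P[:,2],[.1,1,5]))
vs,us=np.where(m);i=np.argsort(P[:,2])[:12]
print(np.c_[us[i],vs[i],P[i].round()])
E
```

```text
298.1713445032332 [300.30454883 306.29193362 322.47791707]
[[368. 266. 511. 349. 298.]
 [368. 265. 511. 350. 299.]
 [366. 286. 511. 338. 299.]
 [367. 280. 511. 341. 299.]
 [368. 271. 511. 346. 299.]
 [194. 269. 425. 348. 299.]
 [195. 275. 425. 344. 299.]
 [366. 287. 511. 337. 299.]
 [194. 265. 425. 350. 299.]
 [367. 275. 511. 344. 299.]
 [194. 275. 425. 344. 299.]
 [194. 272. 425. 346. 299.]]
```

```bash
python3 - <<'E'
from h import *
for n in ('scene','side'):
    p,d,c=snap(n,n+'1.png');X=cloud(d,c);np.savez(n+'1.npz',X=X)
    T=np.array(c['T']);K=np.array(c['camera_matrix']);D=np.array(c['distortion'])
    for q in ([372.,281,36],[372,281,62],[372,281,98]):
        rv=cv2.Rodrigues(T[:3,:3].T)[0];tv=-T[:3,:3].T@T[:3,3]
        print(n,q,cv2.projectPoints(np.array([q]),rv,tv,K,D)[0].ravel().round(1))
    u,v=cv2.projectPoints(np.array([[372.,281,62]]),rv,tv,K,D)[0].ravel().astype(int)
    cv2.imwrite(f'pics/{n}1c.png',cv2.resize(p[v-50:v+50,u-60:u+60,::-1],None,fx=6,fy=6,interpolation=cv2.INTER_CUBIC))
    print(u-60,v-50)
E
```

```text
scene [372.0, 281, 36] [205.6 260.2]Traceback (most recent call last):
  File "<stdin>", line 7, in <module>
cv2.error: OpenCV(4.12.0) /io/opencv/modules/calib3d/src/calibration_base.cpp:1490: error: (-215:Assertion failed) npoints >= 0 && (depth == CV_32F || depth == CV_64F) in function 'projectPoints'
```

```bash
python3 - <<'E'
from h import *
for n in ('scene','side'):
    p,d,c=snap(n,n+'1.png');X=cloud(d,c);np.savez(n+'1.npz',X=X)
    T=np.array(c['T']);K=np.array(c['camera_matrix']);D=np.array(c['distortion'])
    for q in ([372.,281,36],[372.,281,62],[372.,281,98]):
        rv=cv2.Rodrigues(T[:3,:3].T)[0];tv=-T[:3,:3].T@T[:3,3]
        print(n,q,cv2.projectPoints(np.array([q]),rv,tv,K,D)[0].ravel().round(1))
    u,v=cv2.projectPoints(np.array([[372.,281,62]]),rv,tv,K,D)[0].ravel().astype(int)
    cv2.imwrite(f'pics/{n}1c.png',cv2.resize(p[v-50:v+50,u-60:u+60,::-1],None,fx=6,fy=6,interpolation=cv2.INTER_CUBIC))
    print(u-60,v-50)
E
```

```text
scene [372.0, 281, 36] [205.6 260.2]
scene [372.0, 281, 62] [204.5 252. ]
scene [372.0, 281, 98] [202.9 240.2]
144 201
side [372.0, 281, 36] [205.7 179.2]
side [372.0, 281, 62] [205.  173.2]
side [372.0, 281, 98] [204.2 164.6]
145 123
```

View pics/scene1c.png

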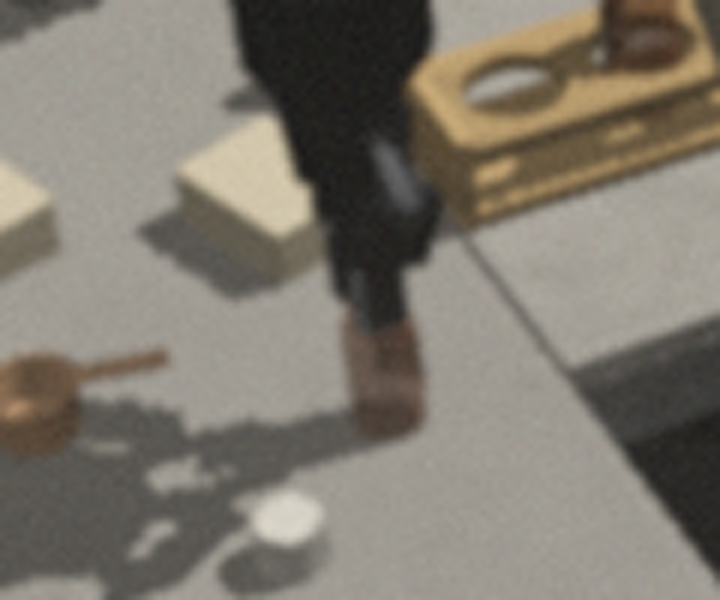

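View pics/side1c.png

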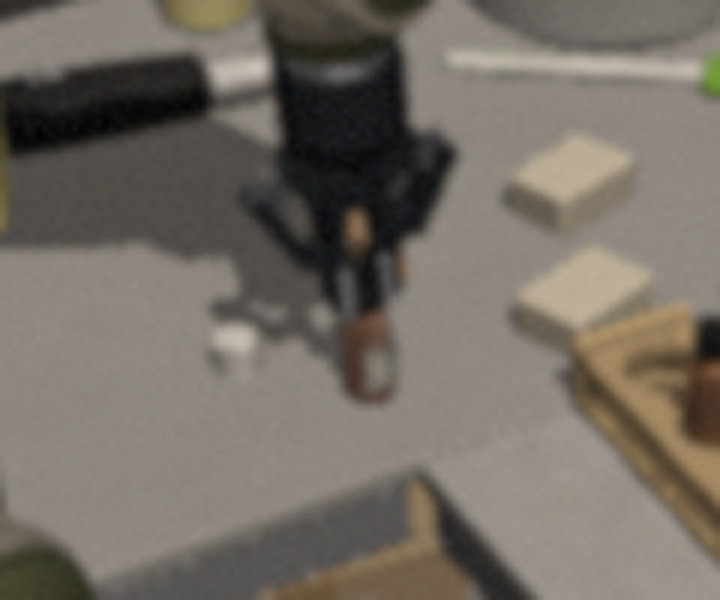

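{"name": "servo_tool", "arguments": {"motion": [{"dr": [0,0,0],"delta_pos": [0,0,-0.3],"hand": 0},{"dr": [0,0,0],"delta_pos": [0,0,-0.4],"hand": 0},{"dr": [0,0,0],"delta_pos": [0,0,-0.5],"hand": 0},{"dr": [0,0,0],"delta_pos": [0,0,-0.4],"hand": 0},{"dr": [0,0,0],"delta_pos": [-0.2,0.23,0],"hand": 0},{"dr": [0,0,0],"delta_pos": [-0.5,0.55,0],"hand": 0},{"dr": [0,0,0],"delta_pos": [-0.6,0.65,0],"hand": 0},{"dr": [0,0,0],"delta_pos": [-0.6,0.65,0],"hand": 0},{"dr": [0,0,0],"delta_pos": [-0.3,0.35,0],"hand": 0},{"dr": [0,0,0],"delta_pos": [-0.1,0.1,0],"hand": 0},{"dr": [0,0,0],"delta_pos": [0,0,0],"hand": 0}]}}

```text
time_s: 7.0
eef_pos: [503.8, 159.8, 119.8]
ee_rot: [-0.001, 0.707, 0.708, 0.0]
force: [0.2, 0.1, -0.6]
grip_width: 0.201
```

```bash
python3 - <<'E'
from h import *
go(505.1,158.4,110,0)
p,d,c=snap('wrist','wrist4.png');X=cloud(d,c);np.savez('wrist4.npz',X=X)
E
```

```text
t 7.0 pos [503.8 159.8 119.8] yaw 0.1 tilt 0.09 grip 0.201 delta [-0.028  0.026  0.196] dr [-0.001 -0.009  0.008] j6 0.08
```

View pics/wrist4.png

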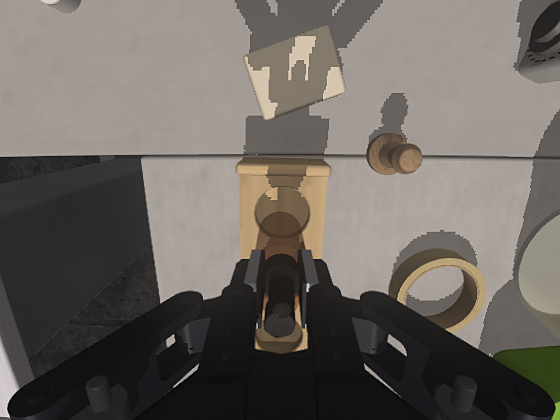

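```bash
python3 - <<'E'
from h import *
X=np.load('wrist4.npz')['X']
c=get_calibration('wrist');T=np.array(c['T']);K=np.array(c['camera_matrix']);D=np.array(c['distortion'])
rv=cv2.Rodrigues(T[:3,:3].T)[0];tv=-T[:3,:3].T@T[:3,3]
for q in ([505.1,158.4,42.],[505.1,182.4,42.],[481.,158.4,42.],[529.,158.4,42.]):
    print(q,cv2.projectPoints(np.array([q]),rv,tv,K,D)[0].ravel().round(1))
for v in (170,180,186,190,200,210,220,235,245):
    print(v,[(u,X[v,u].round().astype(int).tolist()) for u in (250,256,268,283,298,308,314,320)])
E
```

```text
[505.1, 158.4, 42.0] [282.1 214. ]
[505.1, 182.4, 42.0] [282.2 186.9]
[481.0, 158.4, 42.0] [254.5 213.9]
[529.0, 158.4, 42.0] [309.5 214. ]
170 [(250, [479, 198, 51]), (256, [484, 198, 50]), (268, [494, 198, 51]), (283, [506, 198, 51]), (298, [518, 198, 51]), (308, [526, 198, 50]), (314, [531, 198, 50]), (320, [536, 198, 51])]
180 [(250, [478, 188, 43]), (256, [483, 188, 43]), (268, [493, 188, 43]), (283, [506, 188, 43]), (298, [519, 188, 43]), (308, [527, 188, 42]), (314, [532, 188, 41]), (320, [537, 188, 43])]
186 [(250, [478, 183, 41]), (256, [483, 183, 42]), (268, [493, 183, 44]), (283, [506, 183, 41]), (298, [519, 183, 43]), (308, [527, 183, 42]), (314, [532, 183, 43]), (320, [537, 183, 43])]
190 [(250, [478, 179, 42]), (256, [483, 179, 41]), (268, [492, 173, 11]), (283, [506, 173, 11]), (298, [519, 180, 43]), (308, [527, 180, 42]), (314, [532, 180, 43]), (320, [537, 180, 43])]
200 [(250, [478, 171, 42]), (256, [483, 171, 42]), (268, [492, 163, 11]), (283, [506, 163, 11]), (298, [521, 163, 10]), (308, [528, 171, 42]), (314, [533, 171, 42]), (320, [538, 171, 43])]
210 [(250, [477, 162, 42]), (256, [480, 152, 8]), (268, [492, 153, 11]), (283, [506, 153, 12]), (298, [521, 153, 11]), (308, [529, 159, 32]), (314, [533, 162, 42]), (320, [538, 162, 42])]
220 [(250, [477, 153, 43]), (256, [482, 152, 40]), (268, [496, 172, 101]), (283, [506, 173, 105]), (298, [521, 142, 11]), (308, [528, 153, 42]), (314, [533, 152, 42]), (320, [538, 153, 43])]
235 [(250, [477, 139, 43]), (256, [482, 139, 43]), (268, [497, 172, 129]), (283, [505, 174, 133]), (298, [515, 169, 122]), (308, [528, 139, 43]), (314, [534, 139, 43]), (320, [539, 139, 43])]
245 [(250, [477, 130, 44]), (256, [490, 165, 126]), (268, [497, 171, 141]), (283, [505, 171, 141]), (298, [514, 169, 136]), (308, [529, 129, 43]), (314, [534, 129, 43]), (320, [539, 129, 43])]
```

{"name": "servo_tool", "arguments": {"motion": [{"dr": [0,0,0],"delta_pos": [-0.01,0.01,0.3],"hand": 0},{"dr": [0,0,0],"delta_pos": [0,0,0.4],"hand": 0},{"dr": [0,0,0],"delta_pos": [0,0,0.35],"hand": 0},{"dr": [0,0,0],"delta_pos": [0,0,0.25],"hand": 0},{"dr": [0,0,0],"delta_pos": [0,0,0.05],"hand": 0},{"dr": [0,0,0],"delta_pos": [0,0,0],"hand": 0}]}}

```text
time_s: 7.8
eef_pos: [500.7, 162.9, 47.7]
ee_rot: [-0.001, 0.705, 0.71, -0.0]
force: [0.4, -0.3, -1.2]
grip_width: 0.205
```

```bash
python3 - <<'E'
from h import *
go(505.1,158.4,47.5,0);print(ctrl.sense()['force'])
p,d,c=snap('wrist','wrist5.png')
E
```

```text
t 7.8 pos [500.7 162.9  47.7] yaw 0.4 tilt 0.17 grip 0.205 delta [-0.091  0.087  0.003] dr [-0.014 -0.01   0.042] j6 0.08
[ 0.41161874 -0.31957691 -1.17719625]
```

View pics/wrist5.png

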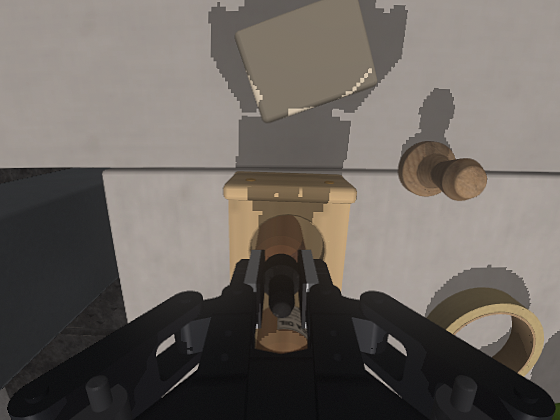

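{"name": "servo_tool", "arguments": {"motion": [{"dr": [0,0,0.04],"delta_pos": [-0.08,0.08,0.02],"hand": 0},{"dr": [0,0,0],"delta_pos": [0,0,0],"hand": 0},{"dr": [0,0,0],"delta_pos": [0,0,0],"hand": 0.5},{"dr": [0,0,0],"delta_pos": [0,0,0],"hand": 0.5},{"dr": [0,0,0],"delta_pos": [0,0,0],"hand": 0.5},{"dr": [0,0,0],"delta_pos": [0,0,-0.4],"hand": 0.5},{"dr": [0,0,0],"delta_pos": [0,0,-0.8],"hand": 0.5},{"dr": [0,0,0],"delta_pos": [0,0,-0.8],"hand": 0.5},{"dr": [0,0,0],"delta_pos": [0,0,-0.2],"hand": 0.8},{"dr": [0,0,0],"delta_pos": [0,0,0],"hand": 0.8}]}}

```text
time_s: 9.1
eef_pos: [505.3, 158.4, 160.3]
ee_rot: [-0.001, 0.707, 0.707, 0.0]
force: [0.3, -0.2, 0.1]
grip_width: 0.8
```

```bash
python3 - <<'E'
from h import *
go(480.5,-98,155,0);print(ctrl.sense()['force'])
p,d,c=snap('wrist','wrist6.png');X=cloud(d,c)
Q=X[150:330,200:340].reshape(-1,3)
for lo,hi in ((54,62),(75,95),(97,107)):
    q=Q[(Q[:,2]>lo)&(Q[:,2]<hi)&(Q[:,1]>125)]; print(lo,hi,len(q),cv2.minEnclosingCircle(q[:,:2].astype(np.float32)) if len(q)>3 else '')
E
```

```text
t 9.1 pos [505.3 158.4 160.3] yaw -0.0 tilt 0.13 grip 0.8 delta [-5.129 -0.494  0.098] dr [-0.008 -0.01  -0.001] j6 0.08
[ 0.32960429 -0.21257614  0.06117176]
54 62 97 ((502.74542236328125, 157.78848266601562), 15.457701683044434)
75 95 270 ((502.2248229980469, 158.00875854492188), 9.857931137084961)
97 107 112 ((501.8712158203125, 158.16342163085938), 5.861382007598877)
```

View pics/wrist6.png

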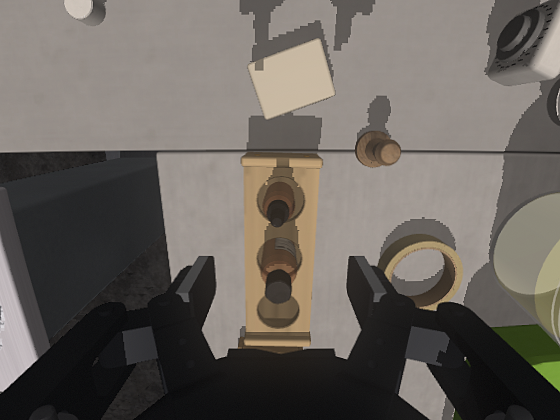

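{"name": "servo_tool", "arguments": {"motion": [{"dr": [0,0,0],"delta_pos": [-0.5,-0.05,0],"hand": 0.8},{"dr": [0,0,0],"delta_pos": [-0.9,-0.1,0],"hand": 0.8},{"dr": [0,0,0],"delta_pos": [-0.9,-0.1,0],"hand": 0.8},{"dr": [0,0,0],"delta_pos": [-0.9,-0.1,0],"hand": 0.8},{"dr": [0,0,0],"delta_pos": [-0.9,-0.1,0],"hand": 0.8},{"dr": [0,0,0],"delta_pos": [-0.6,-0.05,0.2],"hand": 0.8},{"dr": [0,0,0],"delta_pos": [-0.2,0,0.1],"hand": 0.8},{"dr": [0,0,0],"delta_pos": [0,0,0],"hand": 0.8},{"dr": [0,0,0],"delta_pos": [0,0,0],"hand": 0.8}]}}

```text
time_s: 10.28
eef_pos: [474.7, -91.0, 133.1]
ee_rot: [-0.01, 0.706, 0.708, -0.005]
force: [0.1, 0.6, 0.7]
grip_width: 0.803
```

```bash
cat >> h.py <<'E'
def slices(X,box,zs,cond=None):
    a,b,c,d=box;Q=X[b:d,a:c].reshape(-1,3)
    for lo,hi in zs:
        q=Q[(Q[:,2]>lo)&(Q[:,2]<hi)]
        if cond is not None:q=q[cond(q)]
        if len(q)>5:
            (x,y),r=cv2.minEnclosingCircle(q[:,:2].astype(np.float32));print(lo,hi,len(q),round(x,1),round(y,1),'r',round(r,1))
E
python3 - <<'E'
from h import *
go(480,-98.5,50,0)
p,d,c=snap('wrist','wrist7.png');X=cloud(d,c);np.savez('wrist7.npz',X=X)
slices(X,[200,150,340,350],((35,60),(66,80),(80,95),(100,114)),lambda q:(abs(q[:,0]-480)<30)&(abs(q[:,1]+98)<30))
P=rect(X,[150,100,420,420],16,27,'tray')
print([ (np.round(r['bbox']).tolist(),round(r['score'],2)) for l in ('curing_tray','wash_bowl') for r in search_frame('wrist',l)])
E
```

```text
t 10.28 pos [474.7 -91.  133.1] yaw 0.1 tilt 1.21 grip 0.803 delta [-0.161  0.138  1.658] dr [-0.115 -0.04   0.012] j6 -0.43
35 60 205 479.7 -94.7 r 14.7
66 80 468 479.2 -99.0 r 15.0
80 95 326 478.4 -98.8 r 10.1
100 114 248 478.7 -98.6 r 5.8
tray 4096 c [ 501.9 -211.6] size [172.1 394.3] long axis deg 110.9 z [16.2 22.3 24. ]
[([233.0, 149.0, 346.0, 341.0], 0.74)]
```

View pics/wrist7.png

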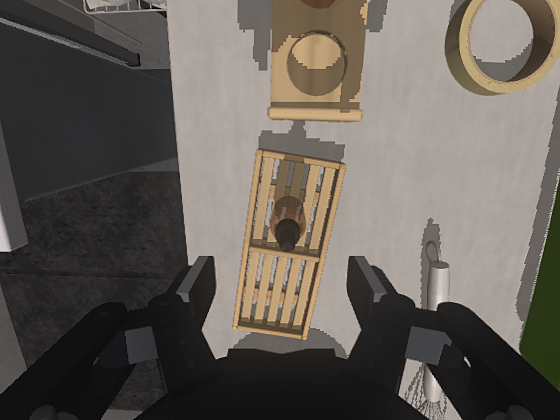

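{"name": "servo_tool", "arguments": {"motion": [{"dr": [-0.11,-0.04,0],"delta_pos": [-0.15,0.1,0],"hand": 0.8},{"dr": [0,0,0],"delta_pos": [0,0,0.3],"hand": 0.8},{"dr": [0,0,0],"delta_pos": [0,0,0.5],"hand": 0.8},{"dr": [0,0,0],"delta_pos": [0,0,0.5],"hand": 0.8},{"dr": [0,0,0],"delta_pos": [0,0,0.25],"hand": 0.8},{"dr": [0,0,0],"delta_pos": [0,0,0],"hand": 0.8}]}}

```text
time_s: 11.18
eef_pos: [482.8, -99.9, 55.3]
ee_rot: [0.004, 0.706, 0.709, 0.001]
force: [-0.7, 0.3, 0.5]
grip_width: 0.801
```

```bash
python3 - <<'E'
from h import *
go(479,-98.8,50,0)
E
```

```text
t 11.18 pos [482.8 -99.9  55.3] yaw 0.3 tilt 0.53 grip 0.801 delta [ 0.023 -0.078  0.106] dr [0.047 0.024 0.025] j6 -0.45
```

{"name": "servo_tool", "arguments": {"motion": [{"dr": [0.05,0.02,0.02],"delta_pos": [0.02,-0.07,0.1],"hand": 0.8},{"dr": [0,0,0],"delta_pos": [0,0,0],"hand": 0.8},{"dr": [0,0,0],"delta_pos": [0,0,0],"hand": 0},{"dr": [0,0,0],"delta_pos": [0,0,0],"hand": 0},{"dr": [0,0,0],"delta_pos": [0,0,0],"hand": 0},{"dr": [0,0,0],"delta_pos": [0,0,0],"hand": 0},{"dr": [0,0,0],"delta_pos": [0,0,0],"hand": 0}]}}

```text
time_s: 12.05
eef_pos: [480.5, -99.5, 52.4]
ee_rot: [0.002, 0.707, 0.707, 0.0]
force: [-0.4, 0.4, 0.3]
grip_width: 0.203
```

```bash
python3 - <<'E'
from h import *
go(479,-98.8,135,0)
E
```

```text
t 12.05 pos [480.5 -99.5  52.4] yaw 0.1 tilt 0.23 grip 0.203 delta [ 0.01  -0.026 -1.653] dr [0.018 0.014 0.005] j6 -0.44
```

{"name": "servo_tool", "arguments": {"motion": [{"dr": [0,0,0],"delta_pos": [0,0,-0.3],"hand": 0},{"dr": [0,0,0],"delta_pos": [0,0,-0.5],"hand": 0},{"dr": [0,0,0],"delta_pos": [0,0,-0.5],"hand": 0},{"dr": [0,0,0],"delta_pos": [0.1,0,-0.2],"hand": 0},{"dr": [0,0,0],"delta_pos": [0.4,0.07,0],"hand": 0},{"dr": [0,0,0],"delta_pos": [0.6,0.1,0],"hand": 0},{"dr": [0,0,0],"delta_pos": [0.6,0.1,0],"hand": 0},{"dr": [0,0,0],"delta_pos": [0.5,0.1,0],"hand": 0},{"dr": [0,0,0],"delta_pos": [0.3,0.07,0],"hand": 0},{"dr": [0,0,0],"delta_pos": [0,0,0],"hand": 0},{"dr": [0,0,0],"delta_pos": [0,0,0],"hand": 0}]}}

```text
time_s: 13.42
eef_pos: [501.9, 30.2, 132.3]
ee_rot: [0.002, 0.707, 0.707, 0.0]
force: [0.2, -0.9, -0.9]
grip_width: 0.205
```

```bash
python3 - <<'E'
from h import *
go(502.2,30.6,49,0)
p,d,c=snap('wrist','wrist8.png');X=cloud(d,c);np.savez('wrist8.npz',X=X)
T=np.array(c['T']);K=np.array(c['camera_matrix']);D=np.array(c['distortion'])
rv=cv2.Rodrigues(T[:3,:3].T)[0];tv=-T[:3,:3].T@T[:3,3]
for q in ([502.2,30.6,42.],[502.2,54.6,42.],[478.2,30.6,42.],[526.2,30.6,42.]):
    print(q,cv2.projectPoints(np.array([q]),rv,tv,K,D)[0].ravel().round(1))
for v in (215,225,235):
    print(v,[(u,X[v,u].round().astype(int).tolist()) for u in (262,270,280,290,298)])
E
```

```text
t 13.43 pos [501.9  30.2 132.3] yaw 0.0 tilt 0.22 grip 0.205 delta [0.012 0.002 1.666] dr [0.016 0.015 0.   ] j6 -0.17
[502.2, 30.6, 42.0] [280.5 207.4]
[502.2, 54.6, 42.0] [280.5 181.4]
[478.2, 30.6, 42.0] [254.1 207.5]
[526.2, 30.6, 42.0] [306.8 207.4]
215 [(262, [483, 13, 10]), (270, [495, 44, 106]), (280, [502, 45, 112]), (290, [509, 44, 106]), (298, [520, 13, 10])]
225 [(262, [490, 40, 117]), (270, [496, 45, 129]), (280, [502, 46, 133]), (290, [508, 44, 129]), (298, [514, 39, 115])]
235 [(262, [491, 42, 139]), (270, [496, 44, 145]), (280, [502, 45, 147]), (290, [507, 44, 145]), (298, [512, 42, 139])]
```

View pics/wrist8.png

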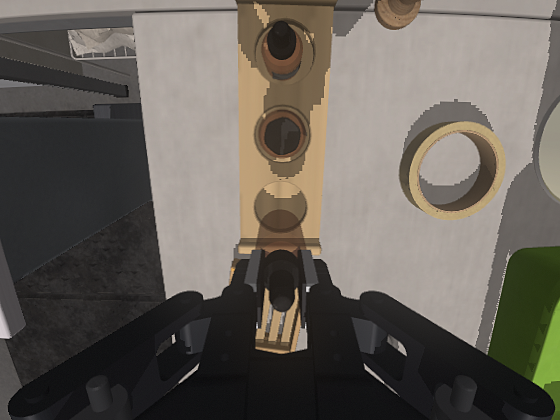

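{"name": "servo_tool", "arguments": {"motion": [{"dr": [0,0,0],"delta_pos": [0,0,0.25],"hand": 0},{"dr": [0,0,0],"delta_pos": [0,0,0.25],"hand": 0},{"dr": [0,0,0],"delta_pos": [0,0,0],"hand": 0}]}}

```text
time_s: 13.85
eef_pos: [501.4, 28.8, 104.9]
ee_rot: [0.001, 0.708, 0.706, -0.0]
force: [0.0, 0.5, -1.2]
grip_width: 0.205
```

```bash
python3 - <<'E'
from h import *
go(502.2,30.6,49,0)
E
```

```text
t 13.85 pos [501.4  28.8 104.9] yaw -0.1 tilt 0.17 grip 0.205 delta [0.038 0.014 1.118] dr [ 0.008  0.014 -0.013] j6 -0.17
```

{"name": "servo_tool", "arguments": {"motion": [{"dr": [0,0,0],"delta_pos": [0.04,0.01,0.25],"hand": 0},{"dr": [0,0,0],"delta_pos": [0,0,0.25],"hand": 0},{"dr": [0,0,0],"delta_pos": [0,0,0.25],"hand": 0},{"dr": [0,0,0],"delta_pos": [0,0,0.2],"hand": 0},{"dr": [0,0,0],"delta_pos": [0,0,0.05],"hand": 0},{"dr": [0,0,0],"delta_pos": [0,0,0],"hand": 0}]}}

```text
time_s: 14.6
eef_pos: [502.0, 30.8, 51.0]
ee_rot: [0.001, 0.708, 0.706, -0.001]
force: [-0.2, -0.5, -1.1]
grip_width: 0.202
```

```bash
python3 - <<'E'
from h import *
go(502.2,30.6,49,0)
E
```

```text
t 14.6 pos [502.   30.8  51. ] yaw -0.1 tilt 0.15 grip 0.202 delta [-0.003  0.005  0.04 ] dr [ 0.005  0.014 -0.013] j6 -0.17
```

{"name": "servo_tool", "arguments": {"motion": [{"dr": [0,0,0],"delta_pos": [0,0,0.05],"hand": 0},{"dr": [0,0,0],"delta_pos": [0,0,0],"hand": 0},{"dr": [0,0,0],"delta_pos": [0,0,0],"hand": 0.5},{"dr": [0,0,0],"delta_pos": [0,0,0],"hand": 0.5},{"dr": [0,0,0],"delta_pos": [0,0,0],"hand": 0.5},{"dr": [0,0,0],"delta_pos": [0,0,-0.4],"hand": 0.5},{"dr": [0,0,0],"delta_pos": [0,0,-0.8],"hand": 0.5},{"dr": [0,0,0],"delta_pos": [0,0,-0.8],"hand": 0.5},{"dr": [0,0,0],"delta_pos": [0,0,-0.3],"hand": 0.85},{"dr": [0,0,0],"delta_pos": [0,0,0],"hand": 0.85}]}}

```text
time_s: 15.85
eef_pos: [502.1, 31.0, 167.8]
ee_rot: [0.002, 0.708, 0.706, -0.0]
force: [-0.2, 0.6, -0.0]
grip_width: 0.855
```

```bash
python3 - <<'E'
from h import *
p,d,c=snap('wrist','wrist9.png');X=cloud(d,c);np.savez('wrist9.npz',X=X)
slices(X,[200,150,340,350],((52,62),(75,95),(97,109)),lambda q:(abs(q[:,0]-502)<30)&(abs(q[:,1]-30)<25))
go(572.4,395.8,120,-73.1)
E
```

```text
52 62 92 500.7 31.2 r 15.4
75 95 255 500.5 31.2 r 9.8
97 109 167 500.1 31.5 r 5.8
t 15.9 pos [501.8  31.  167.2] yaw -0.1 tilt 0.17 grip 0.849 delta [7.301 1.394 0.927] dr [1.600e-02 7.000e-03 7.296e+00] j6 -0.17
```

View pics/wrist9.png

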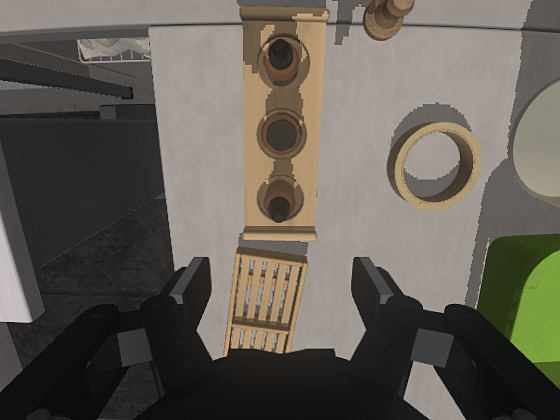

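{"name": "servo_tool", "arguments": {"motion": [{"dr": [0,0,0],"delta_pos": [0.5,0,0],"hand": 0.85},{"dr": [0,0,0],"delta_pos": [0.9,0,0],"hand": 0.85},{"dr": [0,0,0],"delta_pos": [0.95,0,0],"hand": 0.85},{"dr": [0,0,0],"delta_pos": [0.95,0,0],"hand": 0.85},{"dr": [0,0,0],"delta_pos": [0.95,0.1,0],"hand": 0.85},{"dr": [0,0,0],"delta_pos": [0.9,0.2,0],"hand": 0.85},{"dr": [0,0,0],"delta_pos": [0.9,0.3,0],"hand": 0.85},{"dr": [0,0,0],"delta_pos": [0.7,0.4,0],"hand": 0.85},{"dr": [0,0,0],"delta_pos": [0.35,0.3,0],"hand": 0.85},{"dr": [0,0,0.5],"delta_pos": [0,0,0],"hand": 0.85},{"dr": [0,0,0.9],"delta_pos": [0,0,0],"hand": 0.85},{"dr": [0,0,0.95],"delta_pos": [0,0,0],"hand": 0.85},{"dr": [0,0,0.95],"delta_pos": [0,0,0],"hand": 0.85},{"dr": [0,0,0.95],"delta_pos": [0,0,0],"hand": 0.85},{"dr": [0,0,0.95],"delta_pos": [0,0,0],"hand": 0.85},{"dr": [0,0,0.95],"delta_pos": [0,0,0],"hand": 0.85},{"dr": [0,0,0.7],"delta_pos": [0,0,0],"hand": 0.85},{"dr": [0,0,0.3],"delta_pos": [0,0,0],"hand": 0.85},{"dr": [0,0,0],"delta_pos": [0,0,0],"hand": 0.85}]}}

```text
time_s: 18.27
eef_pos: [561.8, 394.6, 133.2]
ee_rot: [0.006, 0.99, 0.138, -0.02]
force: [-0.7, -0.1, -0.6]
grip_width: 0.848
```

```bash
python3 - <<'E'
from h import *
p,d,c=snap('wrist','wrist10.png');X=cloud(d,c);np.savez('wrist10.npz',X=X)
go(572.4,395.8,60,-73.1);print(ctrl.sense()['joints'].round(2))
print([ (np.round(r['bbox']).tolist(),round(r['score'],2)) for l in ('bar_2',) for r in search_frame('wrist',l)])
E
```

```text
t 18.32 pos [561.8 394.6 133.1] yaw -74.1 tilt 2.42 grip 0.853 delta [0.271 0.025 1.453] dr [ 0.037  0.239 -0.097] j6 1.73
[0.44 0.76 0.98 0.   1.44 1.73]
[([348.0, 228.0, 410.0, 290.0], 0.72), ([251.0, 147.0, 311.0, 223.0], 0.67)]
```

View pics/wrist10.png

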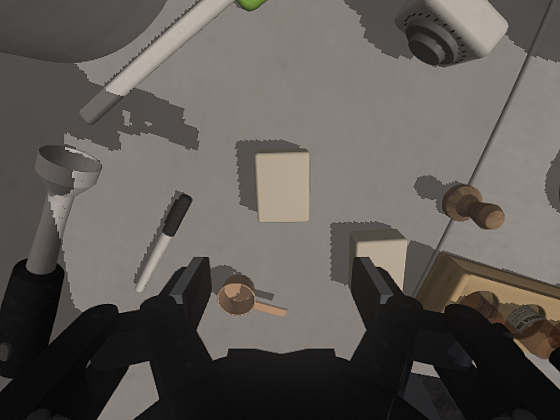

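```bash
python3 - <<'E'
from h import *
X=np.load('wrist10.npz')['X']
rect(X,[235,140,325,235],26,40,'barB')
E
```

```text
barB 3742 c [573.1 396.7] size [68.3 49.9] long axis deg 17.6 z [28.4 30.1 31.6]
```

{"name": "servo_tool", "arguments": {"motion": [{"dr": [0.04,0.24,-0.14],"delta_pos": [0.2,0.02,0.1],"hand": 0.85},{"dr": [0,0,0],"delta_pos": [0,0,0.4],"hand": 0.85},{"dr": [0,0,0],"delta_pos": [0,0,0.5],"hand": 0.85},{"dr": [0,0,0],"delta_pos": [0,0,0.5],"hand": 0.85},{"dr": [0,0,0],"delta_pos": [0,0,0.4],"hand": 0.85},{"dr": [0,0,0],"delta_pos": [0,0,0],"hand": 0.85}]}}

```text
time_s: 19.12
eef_pos: [571.8, 396.4, 33.8]
ee_rot: [-0.0, 0.988, 0.154, 0.0]
force: [0.2, 0.0, 0.4]
grip_width: 0.852
```

```bash
python3 - <<'E'
from h import *
go(572.8,396.5,-15,-72.6)
E
```

```text
t 19.12 pos [571.8 396.4  33.8] yaw -72.3 tilt 0.07 grip 0.852 delta [0.019 0.004 0.977] dr [-0.005 -0.006  0.034] j6 1.7
```

{"name": "servo_tool", "arguments": {"motion": [{"dr": [0,0,0.03],"delta_pos": [0.02,0,0.3],"hand": 0.85},{"dr": [0,0,0],"delta_pos": [0,0,0.35],"hand": 0.85},{"dr": [0,0,0],"delta_pos": [0,0,0.2],"hand": 0.85},{"dr": [0,0,0],"delta_pos": [0,0,0],"hand": 0.85}]}}

```text
time_s: 19.62
eef_pos: [573.4, 397.1, -10.2]
ee_rot: [-0.001, 0.988, 0.152, 0.001]
force: [-0.6, -0.4, 0.1]
grip_width: 0.853
```

```bash
python3 - <<'E'
from h import *
go(572.8,396.5,-15,-72.6)
p,d,c=snap('wrist','wrist11.png');X=cloud(d,c)
for u in (190,195,200,205,208,354,358,362,368): print(u,[ (v,X[v,u].round().astype(int).tolist()) for v in (258,264,270,280)])
E
```

```text
t 19.62 pos [573.4 397.1 -10.2] yaw -72.5 tilt 0.17 grip 0.853 delta [-0.016  0.007  0.096] dr [-0.007 -0.016  0.007] j6 1.7
190 [(258, [556, 448, 1]), (264, [572, 441, 33]), (270, [572, 439, 39]), (280, [573, 437, 48])]
195 [(258, [572, 440, 27]), (264, [572, 439, 34]), (270, [573, 437, 39]), (280, [572, 435, 46])]
200 [(258, [573, 438, 28]), (264, [573, 437, 33]), (270, [573, 435, 38]), (280, [569, 434, 40])]
205 [(258, [573, 436, 27]), (264, [572, 435, 30]), (270, [569, 434, 30]), (280, [565, 432, 33])]
208 [(258, [572, 435, 23]), (264, [569, 434, 25]), (270, [566, 433, 26]), (280, [563, 432, 28])]
354 [(258, [593, 365, 23]), (264, [591, 365, 26]), (270, [588, 364, 26]), (280, [584, 363, 27])]
358 [(258, [596, 366, 28]), (264, [594, 366, 32]), (270, [592, 365, 32]), (280, [587, 364, 34])]
362 [(258, [596, 364, 28]), (264, [596, 365, 34]), (270, [595, 366, 39]), (280, [591, 365, 41])]
368 [(258, [597, 361, 27]), (264, [596, 362, 34]), (270, [596, 364, 40]), (280, [595, 366, 48])]
```

View pics/wrist11.png

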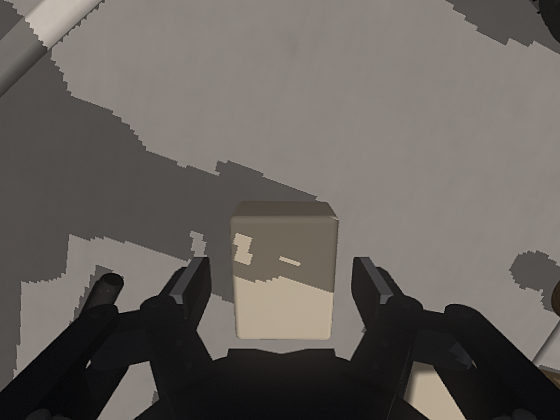

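{"name": "servo_tool", "arguments": {"motion": [{"dr": [0,0,0],"delta_pos": [-0.01,0,0.12],"hand": 0.85},{"dr": [0,0,0],"delta_pos": [0,0,0],"hand": 0.85},{"dr": [0,0,0],"delta_pos": [0,0,0],"hand": 0},{"dr": [0,0,0],"delta_pos": [0,0,0],"hand": 0},{"dr": [0,0,0],"delta_pos": [0,0,0],"hand": 0},{"dr": [0,0,0],"delta_pos": [0,0,0],"hand": 0},{"dr": [0,0,0],"delta_pos": [0,0,0],"hand": 0}], "squeeze": 45}}

```text
time_s: 20.55
eef_pos: [573.9, 397.4, -14.5]
ee_rot: [-0.001, 0.988, 0.152, 0.003]
force: [-0.0, 0.4, 0.2]
grip_width: 0.58
```

```bash
python3 - <<'E'
from h import *
go(572.8,396.5,-15,-72.6)
p,d,c=snap('wrist','wrist12.png');X=cloud(d,c)
for u in range(215,250,5): print(u,[ (v,X[v,u].round().astype(int).tolist()) for v in (240,246,252,258,264,270)])
E
```

```text
t 20.55 pos [573.9 397.4 -14.5] yaw -72.5 tilt 0.36 grip 0.58 delta [-0.027  0.01   0.01 ] dr [-0.009 -0.035  0.007] j6 1.7
215 [(240, [574, 436, 1]), (246, [571, 435, 1]), (252, [567, 434, 0]), (258, [563, 434, 0]), (264, [576, 430, 29]), (270, [576, 429, 36])]
220 [(240, [574, 434, -1]), (246, [571, 433, 1]), (252, [575, 431, 14]), (258, [576, 429, 22]), (264, [576, 428, 28]), (270, [577, 427, 36])]
225 [(240, [575, 431, 0]), (246, [572, 430, 0]), (252, [576, 428, 16]), (258, [577, 427, 24]), (264, [577, 426, 29]), (270, [577, 425, 34])]
230 [(240, [589, 426, 30]), (246, [587, 426, 30]), (252, [584, 425, 30]), (258, [581, 424, 30]), (264, [578, 423, 30]), (270, [575, 423, 29])]
235 [(240, [590, 424, 30]), (246, [587, 424, 30]), (252, [585, 423, 31]), (258, [582, 422, 30]), (264, [579, 421, 30]), (270, [576, 421, 30])]
240 [(240, [591, 422, 30]), (246, [588, 421, 30]), (252, [585, 421, 30]), (258, [583, 420, 31]), (264, [580, 419, 31]), (270, [577, 418, 30])]
245 [(240, [591, 420, 29]), (246, [588, 419, 29]), (252, [585, 419, 29]), (258, [583, 418, 30]), (264, [580, 417, 30]), (270, [577, 416, 31])]
```

View pics/wrist12.png

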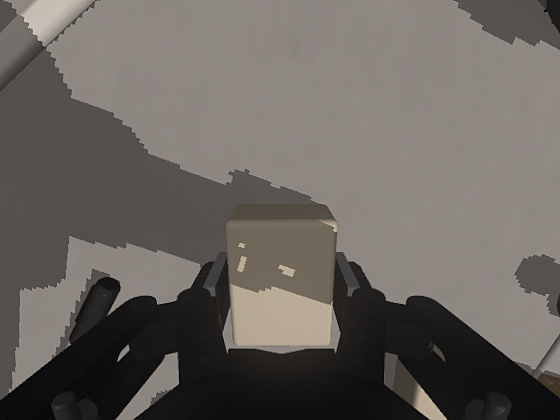

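{"name": "servo_tool", "arguments": {"motion": [{"dr": [0,0,0],"delta_pos": [0,0,-0.3],"hand": 0},{"dr": [0,0,0],"delta_pos": [0,0,-0.6],"hand": 0},{"dr": [0,0,0],"delta_pos": [0,0,-0.7],"hand": 0},{"dr": [0,0,0],"delta_pos": [0,0,-0.7],"hand": 0},{"dr": [0,0,0],"delta_pos": [0,0,-0.5],"hand": 0},{"dr": [0,0,0],"delta_pos": [0,0,-0.3],"hand": 0},{"dr": [0,0,-0.4],"delta_pos": [0,0,0],"hand": 0},{"dr": [0,0,-0.8],"delta_pos": [0,0,0],"hand": 0},{"dr": [0,0,-0.8],"delta_pos": [0,0,0],"hand": 0},{"dr": [0,0,-0.8],"delta_pos": [0,0,0],"hand": 0},{"dr": [0,0,-0.8],"delta_pos": [0,0,0],"hand": 0},{"dr": [0,0,-0.8],"delta_pos": [0,0,0],"hand": 0},{"dr": [0,0,-0.8],"delta_pos": [0,0,0],"hand": 0},{"dr": [0,0,-0.7],"delta_pos": [0,0,0],"hand": 0},{"dr": [0,0,-0.3],"delta_pos": [0,0,0],"hand": 0},{"dr": [0,0,0],"delta_pos": [0,0,0],"hand": 0}]}}

```text
time_s: 22.6
eef_pos: [571.7, 396.2, 151.9]
ee_rot: [0.0, 0.757, 0.653, 0.003]
force: [0.3, -0.6, -1.2]
grip_width: 0.582
```

```bash
python3 - <<'E'
from h import *
go(484.5,-96.9,130,-9.5)
E
```

```text
t 22.6 pos [571.7 396.2 151.9] yaw -8.5 tilt 0.31 grip 0.582 delta [-10.013  -0.271   0.4  ] dr [ 0.023 -0.021  0.101] j6 0.59
```

{"name": "servo_tool", "arguments": {"motion": [{"dr": [0,0,0.1],"delta_pos": [-0.4,-0.02,0],"hand": 0},{"dr": [0,0,0],"delta_pos": [-0.8,-0.02,0],"hand": 0},{"dr": [0,0,0],"delta_pos": [-0.9,-0.02,0],"hand": 0},{"dr": [0,0,0],"delta_pos": [-0.9,-0.02,0],"hand": 0},{"dr": [0,0,0],"delta_pos": [-0.9,-0.02,0],"hand": 0},{"dr": [0,0,0],"delta_pos": [-0.9,-0.02,0],"hand": 0},{"dr": [0,0,0],"delta_pos": [-0.9,-0.02,0],"hand": 0},{"dr": [0,0,0],"delta_pos": [-0.9,-0.02,0],"hand": 0},{"dr": [0,0,0],"delta_pos": [-0.9,-0.02,0],"hand": 0},{"dr": [0,0,0],"delta_pos": [-0.9,-0.02,0],"hand": 0},{"dr": [0,0,0],"delta_pos": [-0.8,-0.02,0],"hand": 0},{"dr": [0,0,0],"delta_pos": [-0.5,-0.02,0],"hand": 0},{"dr": [0,0,0],"delta_pos": [-0.2,-0.02,0],"hand": 0},{"dr": [0,0,0],"delta_pos": [0,0,0],"hand": 0},{"dr": [0,0,0],"delta_pos": [0,0,0],"hand": 0}]}}

```text
time_s: 24.48
eef_pos: [469.5, -102.9, 151.8]
ee_rot: [0.001, 0.769, 0.639, 0.004]
force: [-0.3, 0.2, -1.0]
grip_width: 0.58
```

```bash
python3 - <<'E'
from h import *
go(484.5,-96.9,60,-9.5)
p,d,c=snap('wrist','wrist13.png');X=cloud(d,c);np.savez('wrist13.npz',X=X)
s=ctrl.sense()['eef_pos'];rect(X,[215,150,345,360],s[2]+42,s[2]+50,'bar')
E
```

```text
t 24.48 pos [ 469.5 -102.9  151.8] yaw -10.5 tilt 0.44 grip 0.58 delta [0.167 0.26  1.839] dr [ 0.038 -0.021 -0.103] j6 -0.28
bar 13644 c [ 468.6 -103. ] size [69.2 59.9] long axis deg 77.7 z [194.9 196.6 198.2]
```

View pics/wrist13.png

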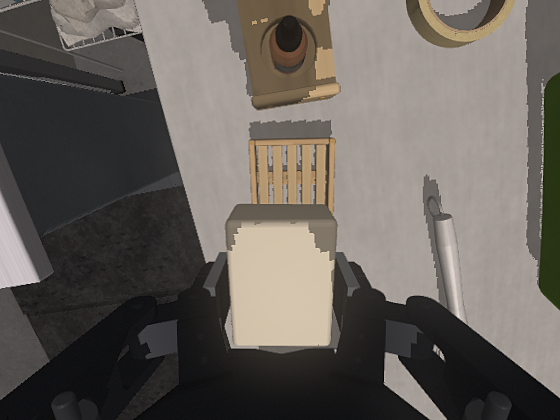

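{"name": "servo_tool", "arguments": {"motion": [{"dr": [0.04,-0.02,-0.1],"delta_pos": [0.16,0.25,0.1],"hand": 0},{"dr": [0,0,0],"delta_pos": [0,0,0.4],"hand": 0},{"dr": [0,0,0],"delta_pos": [0,0,0.6],"hand": 0},{"dr": [0,0,0],"delta_pos": [0,0,0.6],"hand": 0},{"dr": [0,0,0],"delta_pos": [0,0,0.4],"hand": 0},{"dr": [0,0,0],"delta_pos": [0,0,0],"hand": 0}]}}

```text
time_s: 25.28
eef_pos: [488.4, -92.3, 42.5]
ee_rot: [-0.0, 0.76, 0.65, -0.0]
force: [-0.8, -1.5, -1.5]
grip_width: 0.577
```

```bash
python3 - <<'E'
from h import *
go(484.5,-96.9,0.5,-9.5)
p,d,c=snap('wrist','wrist14.png');X=cloud(d,c);np.savez('wrist14.npz',X=X)
E
```

```text
t 25.27 pos [488.4 -92.3  42.5] yaw -9.0 tilt 0.01 grip 0.577 delta [-0.104 -0.062  0.84 ] dr [-0.001  0.     0.051] j6 -0.27
```

View pics/wrist14.png

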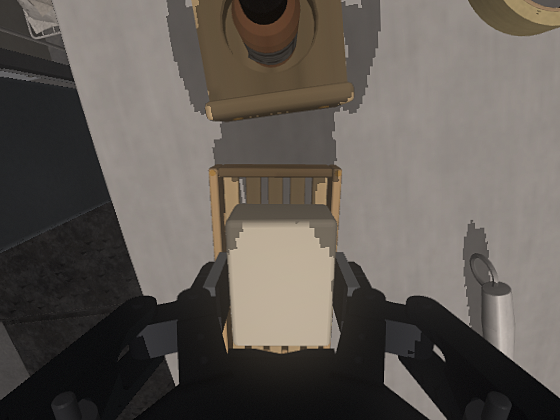

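{"name": "servo_tool", "arguments": {"motion": [{"dr": [0,0,0.05],"delta_pos": [-0.1,-0.06,0],"hand": 0},{"dr": [0,0,0],"delta_pos": [0,0,0.2],"hand": 0},{"dr": [0,0,0],"delta_pos": [0,0,0.25],"hand": 0},{"dr": [0,0,0],"delta_pos": [0,0,0.2],"hand": 0},{"dr": [0,0,0],"delta_pos": [0,0,0],"hand": 0}]}}

```text
time_s: 25.95
eef_pos: [486.3, -97.5, 10.3]
ee_rot: [0.002, 0.763, 0.646, 0.001]
force: [0.2, 0.3, -1.1]
grip_width: 0.578
```

```bash
python3 - <<'E'
from h import *
go(484.5,-96.9,0.5,-9.5);print(ctrl.sense()['force'])
E
```

```text
t 25.95 pos [486.3 -97.5  10.3] yaw -9.5 tilt 0.27 grip 0.578 delta [ 0.006 -0.039  0.197] dr [0.026 0.008 0.001] j6 -0.27
[ 0.15970579  0.33176146 -1.11088825]
```

{"name": "servo_tool", "arguments": {"motion": [{"dr": [0.02,0.01,0],"delta_pos": [0,-0.03,0.09],"hand": 0},{"dr": [0,0,0],"delta_pos": [0,0,0.07],"hand": 0},{"dr": [0,0,0],"delta_pos": [0,0,0.04],"hand": 0},{"dr": [0,0,0],"delta_pos": [0,0,0],"hand": 0}]}}

```text
time_s: 26.45
eef_pos: [485.1, -97.3, 0.0]
ee_rot: [0.001, 0.763, 0.646, 0.001]
force: [1.4, 0.3, -1.3]
grip_width: 0.581
```

```bash
python3 - <<'E'
from h import *
go(484.5,-96.9,0.5,-9.5);print(ctrl.sense()['force'])
E
```

```text
t 26.45 pos [485.1 -97.3   0. ] yaw -9.5 tilt 0.1 grip 0.581 delta [ 0.007 -0.013 -0.01 ] dr [ 0.01  -0.002  0.001] j6 -0.27
[ 1.40457011  0.29807801 -1.34822096]
```

{"name": "servo_tool", "arguments": {"motion": [{"dr": [0,0,0],"delta_pos": [0,0,0.01],"hand": 0.75},{"dr": [0,0,0],"delta_pos": [0,0,0],"hand": 0.75},{"dr": [0,0,0],"delta_pos": [0,0,0],"hand": 0.75},{"dr": [0,0,0],"delta_pos": [0,0,-0.3],"hand": 0.85},{"dr": [0,0,0],"delta_pos": [0,0,-0.8],"hand": 0.85},{"dr": [0,0,0],"delta_pos": [0,0,-0.9],"hand": 0.85},{"dr": [0,0,0],"delta_pos": [0,0,-0.9],"hand": 0.85},{"dr": [0,0,0],"delta_pos": [0,0,-0.3],"hand": 0.85},{"dr": [0,0,0],"delta_pos": [0,0,0],"hand": 0.85}]}}

```text
time_s: 27.58
eef_pos: [485.1, -97.4, 170.6]
ee_rot: [0.003, 0.763, 0.646, 0.002]
force: [-0.4, -0.2, -1.6]
grip_width: 0.853
```

```bash
python3 - <<'E'
from h import *
p,d,c=snap('wrist','wrist15.png');X=cloud(d,c);np.savez('wrist15.npz',X=X)
rect(X,[200,120,360,330],39,50,'bar')
go(515,273.2,120,-71.1)
E
```

```text
bar 3091 c [484.9 -97.9] size [67.2 50.5] long axis deg 80.6 z [42.2 44.2 45.6]
t 27.62 pos [484.9 -97.3 169.9] yaw -9.5 tilt 0.38 grip 0.85 delta [ 7.409 -0.634  0.987] dr [ 0.037 -0.015  6.162] j6 -0.27
```

View pics/wrist15.png

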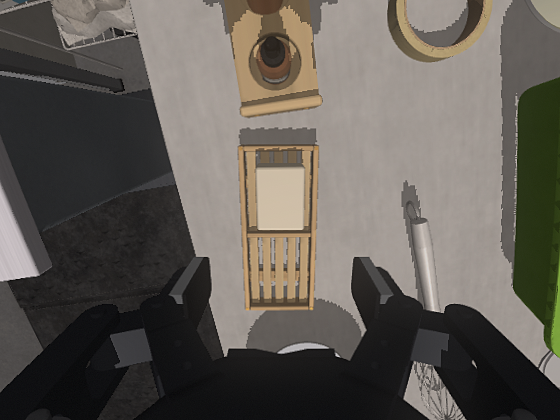

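{"name": "servo_tool", "arguments": {"motion": [{"dr": [0,0,0],"delta_pos": [0.5,-0.05,0],"hand": 0.85},{"dr": [0,0,0],"delta_pos": [0.9,-0.08,0],"hand": 0.85},{"dr": [0,0,0],"delta_pos": [0.95,-0.08,0],"hand": 0.85},{"dr": [0,0,0],"delta_pos": [0.95,-0.08,0],"hand": 0.85},{"dr": [0,0,0],"delta_pos": [0.95,-0.08,0],"hand": 0.85},{"dr": [0,0,0],"delta_pos": [0.95,-0.08,0],"hand": 0.85},{"dr": [0,0,0],"delta_pos": [0.9,-0.08,0],"hand": 0.85},{"dr": [0,0,0],"delta_pos": [0.7,-0.05,0],"hand": 0.85},{"dr": [0,0,0],"delta_pos": [0.4,-0.03,0],"hand": 0.85},{"dr": [0,0,0.4],"delta_pos": [0,0,0],"hand": 0.85},{"dr": [0,0,0.8],"delta_pos": [0,0,0],"hand": 0.85},{"dr": [0,0,0.9],"delta_pos": [0,0,0],"hand": 0.85},{"dr": [0,0,0.9],"delta_pos": [0,0,0],"hand": 0.85},{"dr": [0,0,0.9],"delta_pos": [0,0,0],"hand": 0.85},{"dr": [0,0,0.9],"delta_pos": [0,0,0],"hand": 0.85},{"dr": [0,0,0.8],"delta_pos": [0,0,0],"hand": 0.85},{"dr": [0,0,0.4],"delta_pos": [0,0,0],"hand": 0.85},{"dr": [0,0,0],"delta_pos": [0,0,0],"hand": 0.85}]}}

```text
time_s: 29.88
eef_pos: [509.9, 269.0, 155.1]
ee_rot: [0.002, 0.987, 0.158, -0.01]
force: [-0.5, 0.7, -0.2]
grip_width: 0.849
```

```bash
python3 - <<'E'
from h import *
p,d,c=snap('wrist','wrist16.png');X=cloud(d,c);np.savez('wrist16.npz',X=X)
Q=X[...,2].copy()
m=(abs(X[...,0]-515)<50)&(abs(X[...,1]-273)<50)
X2=X.copy();X2[~m]=0
rect(X2,[0,0,560,420],26,36,'barA')
go(515,273.2,40,-71.1)
E
```

```text
barA 3607 c [515.5 274.1] size [72.6 53.4] long axis deg 19.5 z [28.5 30.4 31.8]
t 29.93 pos [509.9 269.  155.1] yaw -71.8 tilt 1.21 grip 0.849 delta [ 0.172 -0.05   2.299] dr [ 0.004  0.121 -0.071] j6 1.54
```

View pics/wrist16.png

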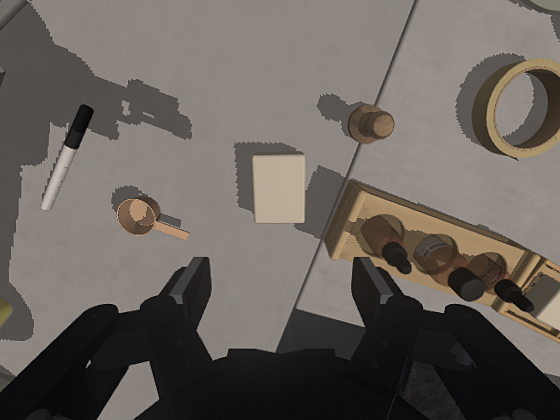

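{"name": "servo_tool", "arguments": {"motion": [{"dr": [0,0.12,-0.1],"delta_pos": [0.14,-0.05,0.1],"hand": 0.8},{"dr": [0,0,0],"delta_pos": [0,0,0.5],"hand": 0.8},{"dr": [0,0,0],"delta_pos": [0,0,0.6],"hand": 0.8},{"dr": [0,0,0],"delta_pos": [0,0,0.6],"hand": 0.8},{"dr": [0,0,0],"delta_pos": [0,0,0.4],"hand": 0.8},{"dr": [0,0,0],"delta_pos": [0,0,0],"hand": 0.8}]}}

```text
time_s: 30.68
eef_pos: [517.0, 274.1, 39.9]
ee_rot: [0.0, 0.985, 0.172, 0.002]
force: [0.6, 0.5, 0.2]
grip_width: 0.803
```

```bash
python3 - <<'E'
from h import *
go(515.3,273.8,-15,-70.7)
E
```

```text
t 30.68 pos [517.  274.1  39.9] yaw -70.2 tilt 0.24 grip 0.803 delta [-0.039 -0.006  1.098] dr [ 0.005 -0.024  0.048] j6 1.51
```

{"name": "servo_tool", "arguments": {"motion": [{"dr": [0,-0.02,0.05],"delta_pos": [-0.03,0,0.2],"hand": 0.8},{"dr": [0,0,0],"delta_pos": [0,0,0.35],"hand": 0.8},{"dr": [0,0,0],"delta_pos": [0,0,0.3],"hand": 0.8},{"dr": [0,0,0],"delta_pos": [0,0,0.15],"hand": 0.8},{"dr": [0,0,0],"delta_pos": [0,0,0.04],"hand": 0.8},{"dr": [0,0,0],"delta_pos": [0,0,0],"hand": 0.8}]}}

```text
time_s: 31.42
eef_pos: [516.8, 274.0, -14.1]
ee_rot: [0.0, 0.986, 0.168, 0.002]
force: [-0.3, 0.3, -0.2]
grip_width: 0.8
```

```bash
python3 - <<'E'
from h import *
go(515.3,273.8,-15,-70.7)
p,d,c=snap('wrist','wrist17.png')
E
```

```text
t 31.43 pos [516.8 274.  -14.1] yaw -70.7 tilt 0.22 grip 0.8 delta [-0.03  -0.006  0.018] dr [ 0.005 -0.021  0.002] j6 1.52
```

View pics/wrist17.png

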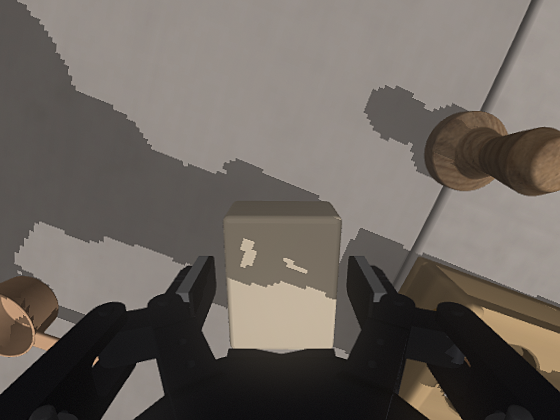

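{"name": "servo_tool", "arguments": {"motion": [{"dr": [0,0,0],"delta_pos": [-0.02,0,0.01],"hand": 0.8},{"dr": [0,0,0],"delta_pos": [0,0,0],"hand": 0},{"dr": [0,0,0],"delta_pos": [0,0,0],"hand": 0},{"dr": [0,0,0],"delta_pos": [0,0,0],"hand": 0},{"dr": [0,0,0],"delta_pos": [0,0,0],"hand": 0},{"dr": [0,0,0],"delta_pos": [0,0,0],"hand": 0}]}}

```text
time_s: 32.22
eef_pos: [516.2, 273.8, -13.6]
ee_rot: [0.0, 0.986, 0.168, 0.003]
force: [0.6, 0.9, 0.5]
grip_width: 0.617
```

{"name": "servo_tool", "arguments": {"motion": [{"dr": [0,0,0],"delta_pos": [0,0,-0.3],"hand": 0},{"dr": [0,0,0],"delta_pos": [0,0,-0.6],"hand": 0},{"dr": [0,0,0],"delta_pos": [0,0,-0.7],"hand": 0},{"dr": [0,0,0],"delta_pos": [0,0,-0.7],"hand": 0},{"dr": [0,0,0],"delta_pos": [0,0,-0.5],"hand": 0},{"dr": [0,0,0],"delta_pos": [0,0,-0.3],"hand": 0},{"dr": [0,0,-0.4],"delta_pos": [0,0,0],"hand": 0},{"dr": [0,0,-0.8],"delta_pos": [0,0,0],"hand": 0},{"dr": [0,0,-0.8],"delta_pos": [0,0,0],"hand": 0},{"dr": [0,0,-0.8],"delta_pos": [0,0,0],"hand": 0},{"dr": [0,0,-0.8],"delta_pos": [0,0,0],"hand": 0},{"dr": [0,0,-0.8],"delta_pos": [0,0,0],"hand": 0},{"dr": [0,0,-0.8],"delta_pos": [0,0,0],"hand": 0},{"dr": [0,0,-0.6],"delta_pos": [0,0,0],"hand": 0},{"dr": [0,0,-0.2],"delta_pos": [0,0,0],"hand": 0},{"dr": [0,0,0],"delta_pos": [0,0,0],"hand": 0}]}}

```text
time_s: 34.22
eef_pos: [513.7, 273.2, 153.3]
ee_rot: [0.001, 0.759, 0.652, 0.002]
force: [0.5, 0.5, -1.7]
grip_width: 0.613
```

```bash
python3 - <<'E'
from h import *
go(468.3,-193.5,130,-9.5)
X=np.load('wrist15.npz')['X'];m=(X[...,2]>17)&(X[...,2]<27)&(X[...,0]<545)&(X[...,0]>410)&(X[...,1]<-35)&(X[...,1]>-255)
X2=X.copy();X2[~m]=0;rect(X2,[0,0,560,420],17,27,'tray')
E
```

```text
t 34.23 pos [513.7 273.2 153.3] yaw -8.7 tilt 0.31 grip 0.613 delta [-9.365  0.509  0.454] dr [ 0.029 -0.009  0.083] j6 0.44
tray 3026 c [ 475.6 -145. ] size [201.9  86.2] long axis deg 80.7 z [17.7 22.3 24.1]
```

{"name": "servo_tool", "arguments": {"motion": [{"dr": [0,0,0.08],"delta_pos": [-0.4,0.05,0],"hand": 0},{"dr": [0,0,0],"delta_pos": [-0.8,0.05,0],"hand": 0},{"dr": [0,0,0],"delta_pos": [-0.9,0.06,0],"hand": 0},{"dr": [0,0,0],"delta_pos": [-0.9,0.06,0],"hand": 0},{"dr": [0,0,0],"delta_pos": [-0.9,0.06,0],"hand": 0},{"dr": [0,0,0],"delta_pos": [-0.9,0.06,0],"hand": 0},{"dr": [0,0,0],"delta_pos": [-0.9,0.06,0],"hand": 0},{"dr": [0,0,0],"delta_pos": [-0.9,0.06,0],"hand": 0},{"dr": [0,0,0],"delta_pos": [-0.9,0.06,0],"hand": 0},{"dr": [0,0,0],"delta_pos": [-0.9,0.06,0],"hand": 0},{"dr": [0,0,0],"delta_pos": [-0.5,0.05,0],"hand": 0},{"dr": [0,0,0],"delta_pos": [-0.3,0.05,0],"hand": 0},{"dr": [0,0,0],"delta_pos": [0,0,0],"hand": 0},{"dr": [0,0,0],"delta_pos": [0,0,0],"hand": 0}]}}

```text
time_s: 35.98
eef_pos: [460.2, -208.3, 154.1]
ee_rot: [0.002, 0.769, 0.639, 0.001]
force: [0.5, 0.5, -1.6]
grip_width: 0.615
```

```bash
python3 - <<'E'
from h import *
go(468,-194,40,-9.5)
E
```

```text
t 35.98 pos [ 460.2 -208.3  154.1] yaw -10.6 tilt 0.31 grip 0.615 delta [0.311 0.089 2.282] dr [ 0.03   0.003 -0.108] j6 -0.47
```

{"name": "servo_tool", "arguments": {"motion": [{"dr": [0.03,0,-0.1],"delta_pos": [0.3,0.09,0],"hand": 0},{"dr": [0,0,0],"delta_pos": [0,0,0.4],"hand": 0},{"dr": [0,0,0],"delta_pos": [0,0,0.6],"hand": 0},{"dr": [0,0,0],"delta_pos": [0,0,0.6],"hand": 0},{"dr": [0,0,0],"delta_pos": [0,0,0.5],"hand": 0},{"dr": [0,0,0],"delta_pos": [0,0,0],"hand": 0}]}}

```text
time_s: 36.72
eef_pos: [471.0, -185.2, 47.3]
ee_rot: [0.0, 0.76, 0.65, 0.0]
force: [0.0, -0.6, -0.4]
grip_width: 0.614
```

```bash
python3 - <<'E'
from h import *
go(468,-194,1,-9.5)
p,d,c=snap('wrist','wrist18.png')
E
```

```text
t 36.73 pos [ 471.  -185.2   47.3] yaw -8.9 tilt 0.05 grip 0.614 delta [-0.183 -0.032  0.925] dr [0.005 0.    0.064] j6 -0.45
```

View pics/wrist18.png

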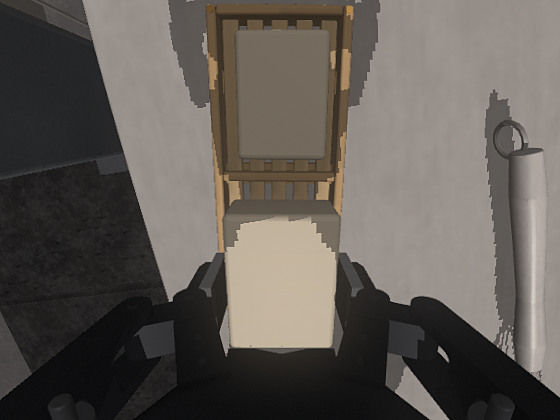

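Bar 1 is above the free bay; the placed bar (px 283,95) lies clear of the rails. Correct and lower.

{"name": "servo_tool", "arguments": {"motion": [{"dr": [0,0,0.05],"delta_pos": [-0.17,-0.03,0],"hand": 0},{"dr": [0,0,0],"delta_pos": [0,0,0.2],"hand": 0},{"dr": [0,0,0],"delta_pos": [0,0,0.25],"hand": 0},{"dr": [0,0,0],"delta_pos": [0,0,0.25],"hand": 0},{"dr": [0,0,0],"delta_pos": [0,0,0],"hand": 0}]}}

```text
time_s: 37.4
eef_pos: [470.0, -194.6, 13.3]
ee_rot: [0.003, 0.762, 0.647, 0.001]
force: [0.1, 0.3, -0.5]
grip_width: 0.615
```

```bash
python3 - <<'E'
from h import *
go(468,-194,1,-9.5)
E
```

```text
t 37.4 pos [ 470.  -194.6   13.3] yaw -9.4 tilt 0.39 grip 0.615 delta [ 0.007 -0.044  0.245] dr [0.036 0.015 0.014] j6 -0.46
```

{"name": "servo_tool", "arguments": {"motion": [{"dr": [0.03,0.01,0.01],"delta_pos": [0,-0.03,0.08],"hand": 0},{"dr": [0,0,0],"delta_pos": [0,0,0.08],"hand": 0},{"dr": [0,0,0],"delta_pos": [0,0,0.06],"hand": 0},{"dr": [0,0,0],"delta_pos": [0,0,0.02],"hand": 0},{"dr": [0,0,0],"delta_pos": [0,0,0],"hand": 0}]}}

```text
time_s: 38.02
eef_pos: [468.9, -194.6, 0.9]
ee_rot: [0.001, 0.763, 0.646, 0.0]
force: [-0.2, -0.2, -1.3]
grip_width: 0.616
```

```bash
python3 - <<'E'
from h import *
go(468,-194,1,-9.5)
E
```

```text
t 38.02 pos [ 468.9 -194.6    0.9] yaw -9.5 tilt 0.11 grip 0.616 delta [ 0.009 -0.019 -0.003] dr [0.009 0.006 0.004] j6 -0.46
```

{"name": "servo_tool", "arguments": {"motion": [{"dr": [0,0,0],"delta_pos": [0,0,0.01],"hand": 0.78},{"dr": [0,0,0],"delta_pos": [0,0,0],"hand": 0.78},{"dr": [0,0,0],"delta_pos": [0,0,0],"hand": 0.78},{"dr": [0,0,0],"delta_pos": [0,0,-0.3],"hand": 0.85},{"dr": [0,0,0],"delta_pos": [0,0,-0.8],"hand": 0.85},{"dr": [0,0,0],"delta_pos": [0,0,-0.9],"hand": 0.85},{"dr": [0,0,0],"delta_pos": [0,0,-0.9],"hand": 0.85},{"dr": [0,0,0],"delta_pos": [0,0,-0.4],"hand": 0.85},{"dr": [0,0,0],"delta_pos": [0,0,0],"hand": 0.85}]}}

```text
time_s: 39.15
eef_pos: [468.8, -194.4, 176.4]
ee_rot: [0.004, 0.763, 0.646, 0.001]
force: [-0.1, -0.5, -1.0]
grip_width: 0.846
```

```bash
python3 - <<'E'
from h import *
p,d,c=snap('wrist','wrist19.png');X=cloud(d,c);np.savez('wrist19.npz',X=X)
def area(x,y,r,lo,hi,n):
    m=(abs(X[...,0]-x)<r)&(abs(X[...,1]-y)<r);X2=X.copy();X2[~m]=0;rect(X2,[0,0,560,420],lo,hi,n)
area(484.5,-97,46,39,50,'bar2');area(468,-194,46,39,50,'bar1')
go(438,409,120,0)
m=(X[...,2]>48)&(X[...,2]<62)&(X[...,1]<-260);print(m.sum(), cv2.minEnclosingCircle(X[m][:,:2].astype(np.float32)) if m.sum() else 0)
E
```

```text
bar2 3804 c [485.4 -98.2] size [67.9 50. ] long axis deg 80.6 z [42.1 44.  45.6]
bar1 3371 c [ 468.7 -195.2] size [72.1 53.6] long axis deg 80.1 z [42.6 44.4 45.9]
t 39.2 pos [ 468.5 -194.2  175.4] yaw -9.5 tilt 0.33 grip 0.851 delta [11.803 -2.588  1.062] dr [ 0.028  0.018 -0.946] j6 -0.46
1050 ((580.7067260742188, -318.01416015625), 192.4695587158203)
```

View pics/wrist19.png

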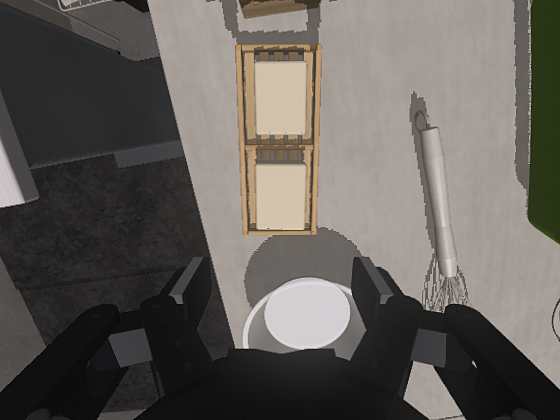

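```bash
python3 - <<'E'
from h import *
P=[]
for n in ('scene1','side1'):
    X=np.load(n+'.npz')['X'];m=(X[...,2]>50)&(X[...,2]<62)&(X[...,1]<-270)&(X[...,1]>-480)&(X[...,0]>370)&(X[...,0]<580)
    q=X[m][:,:2].astype(np.float32);print(n,len(q),q.min(0),q.max(0),cv2.minEnclosingCircle(q))
E
```

```text
scene1 303 [ 389.75623 -457.01392] [ 558.6086  -290.73413] ((474.2989807128906, -372.35235595703125), 86.2669448852539)
side1 404 [ 391.33243 -457.2972 ] [ 559.43384 -290.0089 ] ((476.1490478515625, -373.4161376953125), 86.17290496826172)
```

{"name": "servo_tool", "arguments": {"motion": [{"dr": [0,0,-0.5],"delta_pos": [0.3,-0.05,0],"hand": 0.85},{"dr": [0,0,-0.45],"delta_pos": [0.6,-0.1,0],"hand": 0.85},{"dr": [0,0,0],"delta_pos": [0.9,-0.05,0],"hand": 0.85},{"dr": [0,0,0],"delta_pos": [0.95,-0.05,0],"hand": 0.85},{"dr": [0,0,0],"delta_pos": [0.95,-0.05,0],"hand": 0.85},{"dr": [0,0,0],"delta_pos": [0.95,-0.05,0],"hand": 0.85},{"dr": [0,0,0],"delta_pos": [0.95,-0.05,0],"hand": 0.85},{"dr": [0,0,0],"delta_pos": [0.95,-0.05,0],"hand": 0.85},{"dr": [0,0,0],"delta_pos": [0.95,-0.05,0],"hand": 0.85},{"dr": [0,0,0],"delta_pos": [0.95,-0.05,0],"hand": 0.85},{"dr": [0,0,0],"delta_pos": [0.95,-0.05,0],"hand": 0.85},{"dr": [0,0,0],"delta_pos": [0.95,-0.05,0],"hand": 0.85},{"dr": [0,0,0],"delta_pos": [0.8,-0.05,0],"hand": 0.85},{"dr": [0,0,0],"delta_pos": [0.4,0,0],"hand": 0.85},{"dr": [0,0,0],"delta_pos": [0,0,0],"hand": 0.85},{"dr": [0,0,0],"delta_pos": [0,0,0],"hand": 0.85}]}}

```text
time_s: 41.2
eef_pos: [425.3, 400.7, 156.7]
ee_rot: [-0.007, 0.706, 0.708, -0.011]
force: [-0.7, -1.5, 0.2]
grip_width: 0.851
```

```bash
python3 - <<'E'
from h import *
p,d,c=snap('wrist','wrist20.png');X=cloud(d,c);np.savez('wrist20.npz',X=X)
go(438,409,40,0)
def area(x,y,r,lo,hi,n):
    m=(abs(X[...,0]-x)<r)&(abs(X[...,1]-y)<r);X2=X.copy();X2[~m]=0;rect(X2,[0,0,560,420],lo,hi,n)
area(438,390,50,8,35,'scoop')
m=(abs(X[...,0]-438)<40)&(X[...,1]>392)&(X[...,1]<440)&(X[...,2]>21)&(X[...,2]<32);q=X[m][:,:2].astype(np.float32);print(cv2.minEnclosingCircle(q),q.min(0),q.max(0))
E
```

```text
t 41.25 pos [425.3 400.6 156.8] yaw 0.2 tilt 1.49 grip 0.846 delta [0.182 0.313 2.327] dr [-0.145  0.037  0.019] j6 0.55
scoop 787 c [430.9 393.7] size [77.9 41.4] long axis deg 67.2 z [ 8.9 23.3 26.9]
((437.8959655761719, 410.08538818359375), 21.20856475830078) [417.2837  392.07678] [458.7182  430.75302]
```

View pics/wrist20.png

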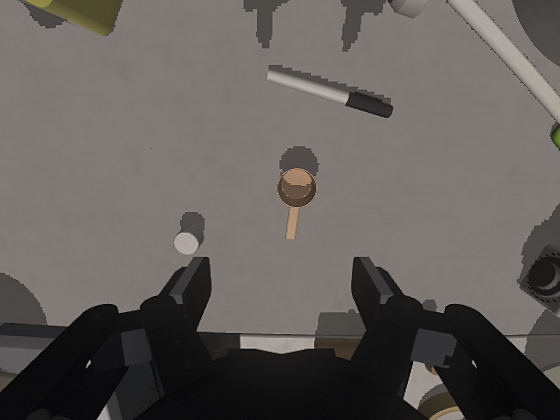

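{"name": "servo_tool", "arguments": {"motion": [{"dr": [-0.14,0.04,0.02],"delta_pos": [0.18,0.25,0.1],"hand": 0.85},{"dr": [0,0,0],"delta_pos": [0,0,0.5],"hand": 0.85},{"dr": [0,0,0],"delta_pos": [0,0,0.7],"hand": 0.85},{"dr": [0,0,0],"delta_pos": [0,0,0.6],"hand": 0.85},{"dr": [0,0,0],"delta_pos": [0,0,0.4],"hand": 0.85},{"dr": [0,0,0],"delta_pos": [0,0,0],"hand": 0.85}]}}

```text
time_s: 42.0
eef_pos: [443.0, 408.7, 37.2]
ee_rot: [0.001, 0.709, 0.705, 0.003]
force: [-0.0, -0.1, 0.5]
grip_width: 0.855
```

```bash
python3 - <<'E'
from h import *
go(438,410,-19,-3)
E
```

```text
t 42.0 pos [443.  408.7  37.2] yaw -0.3 tilt 0.42 grip 0.855 delta [ 0.023 -0.107  1.123] dr [ 0.038 -0.018  0.266] j6 0.56
```

{"name": "servo_tool", "arguments": {"motion": [{"dr": [0.04,-0.02,0.25],"delta_pos": [0.02,-0.1,0.2],"hand": 0.85},{"dr": [0,0,0],"delta_pos": [0,0,0.35],"hand": 0.85},{"dr": [0,0,0],"delta_pos": [0,0,0.3],"hand": 0.85},{"dr": [0,0,0],"delta_pos": [0,0,0.18],"hand": 0.85},{"dr": [0,0,0],"delta_pos": [0,0,0.04],"hand": 0.85},{"dr": [0,0,0],"delta_pos": [0,0,0],"hand": 0.85}]}}

```text
time_s: 42.75
eef_pos: [441.0, 410.3, -16.7]
ee_rot: [0.001, 0.725, 0.689, 0.003]
force: [0.2, -0.4, -0.0]
grip_width: 0.847
```

```bash
python3 - <<'E'
from h import *
go(438,410,-19,-3)
p,d,c=snap('wrist','wrist21.png')
E
```

```text
t 42.75 pos [441.  410.3 -16.7] yaw -2.9 tilt 0.32 grip 0.847 delta [-0.01  -0.061  0.046] dr [ 0.028 -0.015  0.014] j6 0.61
```

View pics/wrist21.png

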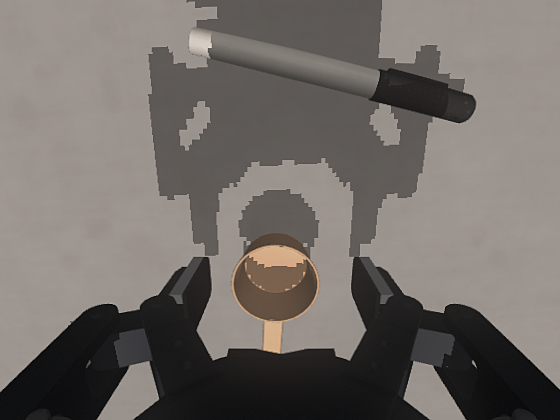

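Cup (px 276,283) lies between the jaws; nudge and close.

{"name": "servo_tool", "arguments": {"motion": [{"dr": [0.02,-0.01,0],"delta_pos": [0,-0.05,0.04],"hand": 0.85},{"dr": [0,0,0],"delta_pos": [0,0,0],"hand": 0.85},{"dr": [0,0,0],"delta_pos": [0,0,0],"hand": 0.2},{"dr": [0,0,0],"delta_pos": [0,0,0],"hand": 0.2},{"dr": [0,0,0],"delta_pos": [0,0,0],"hand": 0.2},{"dr": [0,0,0],"delta_pos": [0,0,0],"hand": 0.2},{"dr": [0,0,0],"delta_pos": [0,0,0],"hand": 0.2}], "squeeze": 30}}

```text
time_s: 43.68
eef_pos: [439.0, 411.0, -17.4]
ee_rot: [0.0, 0.724, 0.689, 0.002]
force: [0.6, 0.8, 1.1]
grip_width: 0.465
```

```bash
python3 - <<'E'
from h import *
go(475,-350,140,-3)
E
```

```text
t 43.67 pos [439.  411.  -17.4] yaw -2.8 tilt 0.22 grip 0.465 delta [-15.158   1.486  -3.178] dr [ 0.018 -0.013  0.015] j6 0.61
```

{"name": "servo_tool", "arguments": {"motion": [{"dr": [0,0,0],"delta_pos": [0,0,-0.3],"hand": 0.2},{"dr": [0,0,0],"delta_pos": [0,0,-0.6],"hand": 0.2},{"dr": [0,0,0],"delta_pos": [0,0,-0.8],"hand": 0.2},{"dr": [0,0,0],"delta_pos": [0,0,-0.8],"hand": 0.2},{"dr": [0,0,0],"delta_pos": [-0.2,0,-0.6],"hand": 0.2},{"dr": [0,0,0],"delta_pos": [-0.5,0.05,-0.2],"hand": 0.2},{"dr": [0,0,0],"delta_pos": [-0.8,0.1,0],"hand": 0.2},{"dr": [0,0,0],"delta_pos": [-0.9,0.1,0],"hand": 0.2},{"dr": [0,0,0],"delta_pos": [-0.9,0.1,0],"hand": 0.2},{"dr": [0,0,0],"delta_pos": [-0.9,0.1,0],"hand": 0.2},{"dr": [0,0,0],"delta_pos": [-0.9,0.1,0],"hand": 0.2},{"dr": [0,0,0],"delta_pos": [-0.9,0.1,0],"hand": 0.2},{"dr": [0,0,0],"delta_pos": [-0.8,0.1,0],"hand": 0.2},{"dr": [0,0,0],"delta_pos": [-0.4,0.05,0],"hand": 0.2},{"dr": [0,0,0],"delta_pos": [0,0,0],"hand": 0.2}]}}

```text
time_s: 45.55
eef_pos: [461.8, 38.1, 166.5]
ee_rot: [0.005, 0.724, 0.69, 0.009]
force: [-0.1, 1.4, -0.7]
grip_width: 0.466
```

```bash
python3 - <<'E'
from h import *
go(475,-355,145,0)
p,d,c=snap('wrist','wrist22.png')
E
```

```text
t 45.55 pos [461.8  38.1 166.5] yaw -2.8 tilt 1.17 grip 0.466 delta [-7.842  0.64   0.4  ] dr [ 0.114 -0.029 -0.28 ] j6 -0.13
```

View pics/wrist22.png

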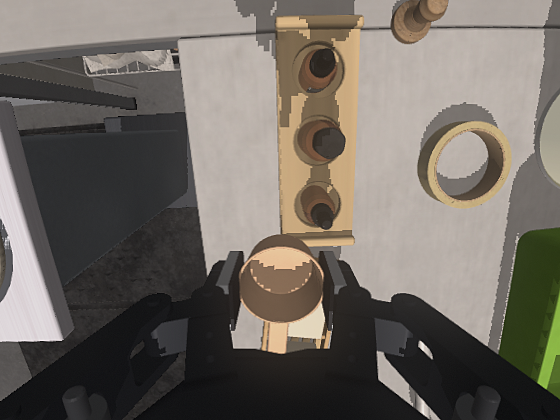

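Scoop held (px 282,285); bottles all standing. On to the bowl.

{"name": "servo_tool", "arguments": {"motion": [{"dr": [0.11,-0.03,-0.2],"delta_pos": [-0.4,0.05,0],"hand": 0.2},{"dr": [0,0,0],"delta_pos": [-0.8,0.06,0],"hand": 0.2},{"dr": [0,0,0],"delta_pos": [-0.9,0.06,0],"hand": 0.2},{"dr": [0,0,0],"delta_pos": [-0.9,0.06,0],"hand": 0.2},{"dr": [0,0,0],"delta_pos": [-0.9,0.06,0],"hand": 0.2},{"dr": [0,0,0],"delta_pos": [-0.9,0.06,0],"hand": 0.2},{"dr": [0,0,0],"delta_pos": [-0.9,0.06,0],"hand": 0.2},{"dr": [0,0,0],"delta_pos": [-0.9,0.06,0],"hand": 0.2},{"dr": [0,0,0],"delta_pos": [-0.7,0.06,0],"hand": 0.2},{"dr": [0,0,0],"delta_pos": [-0.3,0.02,0],"hand": 0.2},{"dr": [0,0,0],"delta_pos": [0,0,0],"hand": 0.2},{"dr": [0,0,0],"delta_pos": [0,0,0],"hand": 0.2}]}}

```text
time_s: 47.1
eef_pos: [491.6, -338.8, 170.4]
ee_rot: [0.001, 0.705, 0.709, 0.002]
force: [0.3, 0.2, 0.3]
grip_width: 0.466
```

```bash
python3 - <<'E'
from h import *
go(475,-355,50,0)
p,d,c=snap('wrist','wrist23.png')
E
```

```text
t 47.1 pos [ 491.6 -338.8  170.4] yaw 0.3 tilt 0.26 grip 0.466 delta [-0.326 -0.344  2.407] dr [ 0.025 -0.007  0.032] j6 -0.81
```

View pics/wrist23.png

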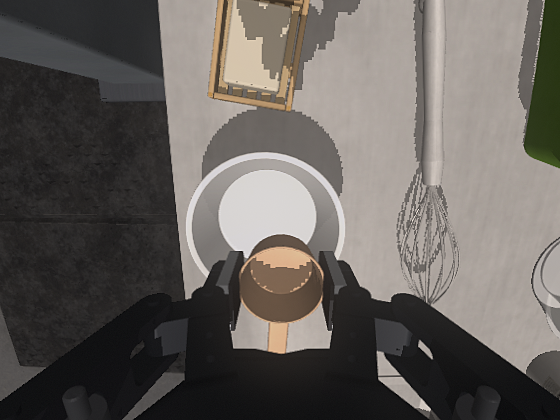

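{"name": "servo_tool", "arguments": {"motion": [{"dr": [0,0,0],"delta_pos": [-0.3,-0.32,0.1],"hand": 0.2},{"dr": [0,0,0],"delta_pos": [0,0,0.5],"hand": 0.2},{"dr": [0,0,0],"delta_pos": [0,0,0.7],"hand": 0.2},{"dr": [0,0,0],"delta_pos": [0,0,0.6],"hand": 0.2},{"dr": [0,0,0],"delta_pos": [0,0,0.3],"hand": 0.2},{"dr": [0,0,0],"delta_pos": [0,0,0],"hand": 0.2}]}}

```text
time_s: 47.9
eef_pos: [472.9, -354.6, 58.3]
ee_rot: [0.002, 0.705, 0.71, 0.002]
force: [0.1, 0.3, 0.1]
grip_width: 0.467
```

```bash
python3 - <<'E'
from h import *
go(475,-355,-8,0)
p,d,c=snap('wrist','wrist24.png');X=cloud(d,c);z=ctrl.sense()['eef_pos'][2]
# lateral extent of gripper parts vs height above TCP
for lo in range(20,140,10):
    m=(X[...,2]>z+lo)&(X[...,2]<z+lo+10)&(abs(X[...,0]-475)<120)&(X[...,1]<-330)&(X[...,1]>-400);q=X[m]
    if len(q): print(lo,len(q),q[:,0].min().round(),q[:,0].max().round())
E
```

```text
t 47.9 pos [ 472.9 -354.6   58.3] yaw 0.4 tilt 0.29 grip 0.467 delta [-0.007  0.035  1.327] dr [0.029 0.004 0.04 ] j6 -0.85
20 3056 444.0 504.0
30 2097 440.0 507.0
40 2218 440.0 507.0
50 873 440.0 507.0
60 1398 423.0 523.0
70 4836 419.0 527.0
80 5133 416.0 530.0
90 7607 411.0 533.0
100 11511 409.0 537.0
110 13699 406.0 540.0
120 3185 411.0 535.0
```

View pics/wrist24.png

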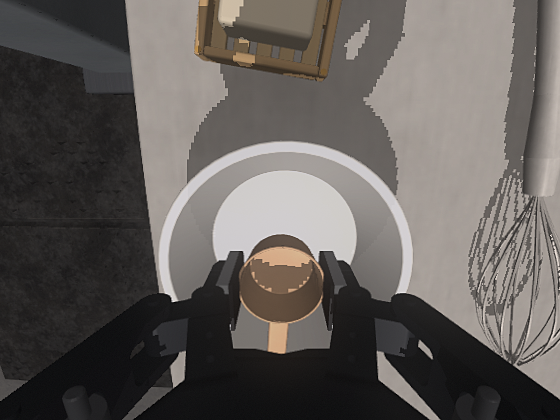

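{"name": "servo_tool", "arguments": {"motion": [{"dr": [0,0,0],"delta_pos": [0,0.03,0.3],"hand": 0.2},{"dr": [0,0,0],"delta_pos": [0,0,0.35],"hand": 0.2},{"dr": [0,0,0],"delta_pos": [0,0,0.3],"hand": 0.2},{"dr": [0,0,0],"delta_pos": [0,0,0.25],"hand": 0.2},{"dr": [0,0,0],"delta_pos": [0,0,0.1],"hand": 0.2},{"dr": [0,0,0],"delta_pos": [0,0,0.05],"hand": 0.2},{"dr": [0,0,0],"delta_pos": [0,0,0],"hand": 0.2}]}}

```text
time_s: 48.82
eef_pos: [476.1, -356.0, -11.3]
ee_rot: [0.004, 0.704, 0.71, 0.001]
force: [0.5, -0.2, 0.1]
grip_width: 0.464
```

```bash
python3 - <<'E'
from h import *
go(475,-355,-13,0);print(ctrl.sense()['force'])
E
```

```text
t 48.83 pos [ 476.1 -356.   -11.3] yaw 0.4 tilt 0.52 grip 0.464 delta [ 0.02  -0.022  0.034] dr [0.046 0.024 0.043] j6 -0.85
[ 0.54708941 -0.22907886  0.10991448]
```

Scoop base ~3 mm above the floor: release and rise.

{"name": "servo_tool", "arguments": {"motion": [{"dr": [0,0,0],"delta_pos": [0,0,0.02],"hand": 0.2},{"dr": [0,0,0],"delta_pos": [0,0,0],"hand": 0.65},{"dr": [0,0,0],"delta_pos": [0,0,0],"hand": 0.65},{"dr": [0,0,0],"delta_pos": [0,0,0],"hand": 0.65},{"dr": [0,0,0],"delta_pos": [0,0,-0.2],"hand": 0.65},{"dr": [0,0,0],"delta_pos": [0,0,-0.5],"hand": 0.65},{"dr": [0,0,0],"delta_pos": [0,0,-0.8],"hand": 0.65},{"dr": [0,0,0],"delta_pos": [0,0,-0.9],"hand": 0.65},{"dr": [0,0,0],"delta_pos": [0,0,-0.9],"hand": 0.65},{"dr": [0,0,0],"delta_pos": [0.5,0,-0.5],"hand": 0.65},{"dr": [0,0,0],"delta_pos": [-0.9,0,-0.4],"hand": 0.65},{"dr": [0,0,0],"delta_pos": [-0.9,0,-0.2],"hand": 0.65},{"dr": [0,0,0],"delta_pos": [-0.3,0,0],"hand": 0.65},{"dr": [0,0,0],"delta_pos": [0,0,0],"hand": 0.65}]}}

```text
time_s: 50.58
eef_pos: [474.6, -436.0, 224.0]
ee_rot: [0.008, 0.704, 0.71, 0.001]
force: [0.6, 0.3, -0.4]
grip_width: 0.651
```

```bash
python3 - <<'E'
from h import *
go(475,-355,50,0)
p,d,c=snap('wrist','wrist25.png');X=cloud(d,c)
r=outline_of('wrist','scoop');print([(x['score'],x['bbox']) for x in r])
if r: 
    q=X[r[0]['pixels']];print(len(q),np.percentile(q,[2,50,98],axis=0).round(1),cv2.minAreaRect(q[:,:2].astype(np.float32)))
for n in ('scene','side'):
    p,d,c=snap(n,n+'2.png')
E
```

```text
t 50.58 pos [ 474.6 -436.   224. ] yaw 0.5 tilt 0.94 grip 0.651 delta [ 1.655 -0.022  3.464] dr [0.075 0.057 0.049] j6 -0.94
[(0.67, [262.4, 98.0, 298.5, 166.6])]
1417 [[ 455.8 -411.7    3.3]
 [ 474.9 -360.8    8.8]
 [ 494.9 -337.2   29.8]] ((469.5351257324219, -373.27874755859375), (83.26286315917969, 45.01511764526367), 70.5108642578125)
```

View pics/wrist25.png

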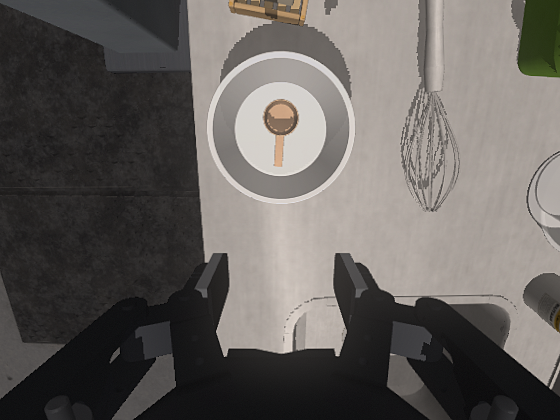

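View pics/scene2.png

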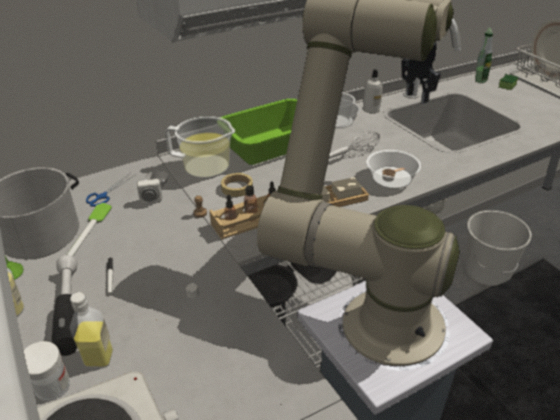

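View pics/side2.png

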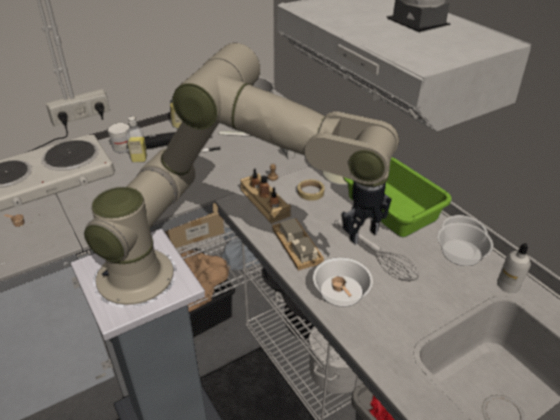

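Everything shows in place: the scoop lies flat in the bowl (px 281,130), with the bars, bottles and stamp standing or lying where they should. I'm handing in.

```bash
python3 - <<'E'
from h import *
X=cloud(*(lambda r:(r[1],r[2]))(snap('side','side3.png')))
for n,x,y in (('d1',502,158),('d2',500,31),('brown',503,94),('stamp',603,207)):
    m=(abs(X[...,0]-x)<20)&(abs(X[...,1]-y)<20)&(X[...,2]>20);q=X[m];print(n,len(q),q[:,2].max().round(1) if len(q) else '')
ticket.finish_job();print(ctrl.sense()['time_s'])
E
```

```text
d1 121 106.3
d2 152 106.9
brown 183 113.2
stamp 103 629.9
the job is handed in; nothing more can be done
the job is handed in; nothing more can be done
```

The bench is sorted and the job was handed in at about 51 s of the 141 s allowed; no verdict was reported.

What the last checks showed:

| Item | Result |
|---|---|
| Two dropper bottles | Upright in the two outer rack holes, about 2–3 mm off centre. Tops at about z 106–107 mm, where about 108 mm is expected. |
| Two soap bars | Flat on the slats, one per bay, clear of the divider. Top surfaces at z 44 mm as expected, about 1–2 mm from the bay centres. |
| Scoop | Flat on the bowl floor, about 6 mm or less from the bowl's centre, with the gripper withdrawn. |
| Screw-capped bottle | Standing in its hole. Its top read 113 mm against 110 mm expected. |
| Stamp | Standing where it was, judged from the pictures only. The final height reading near it (630 mm) was not usable, most likely because it picked up part of the arm or hood. |

**Fingertip height:** the fingertips sat about 25–36 mm higher than the reported tool position would suggest. The droppers were therefore gripped by the collar instead of the glass, and I set the heights for the bars and the scoop from the wrist camera's depth picture.

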